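Rack the round bread board in the deep slot

ROBOT

A 7-joint arm with a two-finger parallel gripper is mounted at the origin on the work surface. World frame = base frame: x ahead of the robot, y to its left, z up, the work surface at z = 0. Lengths are in m, angles in rad, forces in N, time in s.
With the tool pointing down it reaches from about 0.4 to 0.875 m from the base axis. Payload 6.5 kg.
Tool frame: the origin (TCP) lies at the very end of the fingers, on their centre line; the grasp point (between the pads) lies 19 mm behind it; z points along the fingers, x is the direction in which the jaws open and shut, and the axes are right-handed (so a half turn about z gives the same grasp; the last joint's range is limited). The gripper opens to 85 mm and grips with 20 to 120 N. Pads are 22 mm wide; open, the fingers measure 114 mm over their backs; the gripper's body (76 mm by 85 mm) begins 54 mm behind the grasp point. The pads swing forward as they close: fully open they stand 13 mm farther back than shut.
Start: joints at [1.221, 0.536, -0.004, 1.538, 0.003, 1.067, -0.071], TCP at [0.182, -0.624, 0.231] pointing down, gripper open.
Joint ranges: [-2.7, 2.7], [-0.37, 2.16], [-1.27, 1.26], [0.24, 2.4], [-1.31, 4.45], [0.19, 1.91], [-2.76, 2.76]. Speed limits (rad/s): [2.39, 2.39, 3.14, 3.14, 3.14, 3.14, 3.14].

INTERFACE

Orientations are given as [roll, pitch, yaw] about the fixed x, y, z axes, in that order (R = Rz(yaw) Ry(pitch) Rx(roll)).
In Python, from rig import robot, vision gives the robot as it stands.
- The arm moves only by the tool step_arm, never from a script. Its argument "plan" is a list of rows, each an object with "delta_pos": the shift along the tool's x, y, z in m, a list of three; "twist": the turn, a rotation vector about the tool's x, y, z in rad, a list of three; "gripper": the finger opening in m, from 0 to 0.0854. A call has 1 to 5 rows; each row is the pose to reach, as a shift and turn from the pose commanded when the call began, along the tool's axes at that moment; what a row does not reach only later rows make up. A row lasts 1/10 s, in which the tool goes at most 50 mm and 8.59 degrees, less where a joint would pass 70% of its speed; a pose out of reach is approached as far as the arm can. A call with a gripper value outside its range is refused whole. The fingers move at their own pace and stop on an object; "squeeze" is the grip in N (left out, the last holds). Time passes only in rows, so rows that repeat a pose let the fingers close. It gives the time, the measured TCP pose, the force and the opening at its end, in the units of the state.
- robot.sense(): the state, without advancing time (a new reading comes with each control period).
- vision.snapshot(name): name is "scene" or "side" or "wrist"; returns the picture (400x640x3 uint8, blue, green, red); there is no depth.
- vision.camera_info(name): a dict with "fx", "fy", "cx", "cy" (pixels), "k1" (the pictures are not rectified: a ray, as slopes to the right and down, at radius r is drawn at 1 + k1 r^2 times it, then the intrinsics apply), "view" (4x4, takes a point from world to camera coordinates). Camera axes: x right, y down, z forward; pixel columns grow to the right and rows downward; lengths in m; the calibration is good to about 2 mm. A picture is of the moment at which its call begins: read the wrist's pose just before it. camera_info takes no time and is no camera call; for the wrist camera it gives the pose at the moment of the call.
- robot.finish_job(): hands the job in, once; it reports no verdict.
The state is a dict: "time_s": time; "joints": joint angles; "joint_velocities": joint speeds; "joint_torque": joint torques, N m; "tool_pos": TCP position; "tool_rot": TCP orientation; "ft_force": force on the tool from outside, world axes, zero at the start; "torque": the same for the moment, N m; "gripper_width": finger opening in m.
Only numpy, scipy, OpenCV 4.12 (cv2) and the standard library are available. Lean on these libraries where they do the work, as an engineer would, in place of code of your own. Each camera call takes 0.05 s, during which the arm holds its last target.

TASK

Take the large round bread board off its sloping stand and stand it upright in the deep slot of the green rack, fully home on its feet. Of the three free slots only one is deep enough and you cannot count on seeing which, so feel how far the board goes down; lower it without forcing it, do not drop it, let go, and leave the small board in the rack and the food and crockery on the table where they are.

Things in the scene. Friction and masses are not known exactly. Their poses are not given: they have to be found in the camera images.
- board: Large round bread board, pale wood, plain disc 170 mm across, 12 mm thick, about 0.18 kg (varies). Origin at the centre of its underside, z along its axis. It starts on the stand's panel, sloping 50 degrees from horizontal, high edge towards the stand's -x (robot) side. Its top 70 mm, measured along the slope, stand free of the panel on both faces and can be pinched along the slope.
- board_centre (a point): Centre of the large board, midway through its thickness (6 mm from either face). Axes as the board's.
- stand: Dark wooden sloping stand, fixed, base 115 x 130 mm, 105 mm high, origin on the table. Its panel (120 mm wide) rises towards its -x side at 50 degrees from horizontal; two brass pegs 80 mm apart, 10 mm thick, stand 31 mm out of its lower end and carry the board, whose centre starts at x +8, y 0, z +98 mm in this frame. The board lifts off up the slope or straight up.
- rack: Green rack, fixed, base 150 (x) by 190 (y) by 12 mm, origin on the table under its middle. Ten round rigid wooden tines, 24 mm thick, domed, tops 85 mm above the table, in five rows at y -80, -40, 0, 40, 80 mm, at x -56 and +56 in each row: four slots 16 mm wide, 40 mm apart, running along x. A racked board's axis lies along the rack's y. The small board fills the slot at y -60.
- slot0 (a point): Middle of the free slot next to the small board (rack y -20 mm), 12 mm above the table, on the rack's base. Axes as the rack's: x along the slot, y across. In each slot a board rests on two rigid black rubber feet with inner edges at x -30 and +30 mm. One free slot is deep, the other two shallow; which is which changes with every start and is not told.
- slot1 (a point): Middle of the second free slot (rack y +20 mm), 12 mm above the table. Axes as the rack's. If this slot is the deep one, its feet end 20 mm above the table and the large board stands with its centre 99.5 mm and its top 184.5 mm above the table; if shallow, feet 42 mm, centre 121.5 mm, top 206.5 mm. The same holds for all three free slots.
- slot2 (a point): Middle of the third, outermost free slot (rack y +60 mm), 12 mm above the table. Axes as the rack's.
- small_board: Small round board of darker wood, 100 mm diameter, 12 mm thick, standing upright in the rack's slot at y -60 mm, its top 132 mm above the table; leave it. Origin at the centre of one face, z along its axis.
- onion: Brown onion, 66 mm wide, 73 mm high, loose bystander. Origin under its middle.
- red_onion: Dark red onion, 60 mm wide, 66 mm high, loose bystander. Origin under its middle.
- baguette: Baguette 360 mm long, 56 mm thick, loose bystander. Origin under its middle, x along it.
- jar: Amber glass jar with yellow lid, 68 mm wide, 95 mm high, loose bystander. Origin under its middle.
- tin: Food tin with a red band, 74 mm wide, 110 mm high, loose bystander. Origin under its middle.
- mug: Blue mug, 80 mm wide, 90 mm high, loose bystander. Origin under its middle.
Things that resemble listed ones, but are neither listed nor needed, are in the scene too. There is more than one size of the board; the job needs the largest.

How it is judged:
By the outcome, as a careful person would: the job done as asked, in the order asked, and still so for the second after the job is handed in, with the robot touching nothing.
It also fails if it takes over 54 s, if anything falls off the work surface, if the arm or the gripper's body presses on something with over 40 N, if the wrist force passes 120 N, or if a joint passes its speed limit or range.

## Working session

There is one attempt and no reset: what is moved stays moved. The work goes in short steps, Python scripts to look and compute and a tool call to move; the robot and the scene stay as the last step left them, time stands still between calls to the robot, and variables do not carry over. Pictures are saved under pics/ and viewed, and the job is handed in when it is done.

Besides the shell and the picture viewer there is one more tool, called after "Emit:" as a command line: name --argument value ..., lists and objects as JSON in quotes. step_arm: Moves the arm, as the interface text tells. Its arguments: {"type":"object","properties":{"plan":{"type":"array","items":{"type":"object","properties":{"delta_pos":{"type":"array","items":{"type":"number"}},"twist":{"type":"array","items":{"type":"number"}},"gripper":{"type":"number"}}}},"squeeze":{"type":"number"}},"required":["plan"]}

```bash
ls; mkdir -p pics; python3 - <<'E'
from rig import robot, vision
import cv2
s=robot.sense(); print({k:(v if not hasattr(v,'round') else v) for k,v in s.items()})
for n in ["scene","side","wrist"]:
    i=vision.camera_info(n); print(n,i)
    cv2.imwrite(f"pics/{n}0.png",vision.snapshot(n))
E
```

```text
pics
{'time_s': 0.0, 'joints': array([ 1.22080588,  0.53722668, -0.00441768,  1.53890663,  0.00259086,
        1.06729792, -0.07120601]), 'joint_velocities': array([-0.00068492, -0.00032161, -0.00103352,  0.00118338,  0.00121864,
       -0.00022865, -0.0005467 ]), 'joint_torque': array([ 1.76690710e-04, -5.83410180e+01,  1.04851350e+00, -2.59100425e+01,
        1.22439140e-02,  9.62792372e-03, -8.22431360e-06]), 'tool_pos': array([ 0.18178422, -0.6233775 ,  0.23036102]), 'tool_rot': array([ 3.14145600e+00,  1.82777906e-03, -1.28696241e+00]), 'ft_force': array([-0.44686395,  0.38738373,  0.09820275]), 'torque': array([ 0.00691329, -0.01205179,  0.00522991]), 'gripper_width': 0.0854158865784289}
scene {'fx': 425.1995031319142, 'fy': 425.1995031319142, 'cx': 319.073348495658, 'cy': 197.35661848704393, 'k1': 0.027495276940959355, 'view': array([[-0.43674379,  0.89950756,  0.01187454,  0.2718809 ],
       [ 0.72502124,  0.35977716, -0.58728578, -0.35638845],
       [-0.53254019, -0.24788413, -0.80929253,  1.43165907],
       [ 0.        ,  0.        ,  0.        ,  1.        ]])}
side {'fx': 440.1180740073781, 'fy': 440.1180740073781, 'cx': 316.1637337382781, 'cy': 203.6970007580076, 'k1': 0.03322232878112378, 'view': array([[-0.97764243, -0.20963276,  0.01641305,  0.55915592],
       [-0.15316546,  0.65647059, -0.73863841,  0.16254312],
       [ 0.14406813, -0.72463816, -0.673902  ,  1.09639178],
       [ 0.        ,  0.        ,  0.        ,  1.        ]])}
wrist {'fx': 281.77715339881576, 'fy': 281.77715339881576, 'cx': 321.615270515606, 'cy': 198.12998006079698, 'k1': 0.010992868707446972, 'view': array([[ 0.28085847, -0.95974828, -0.00132553, -0.64905606],
       [-0.91213987, -0.26735555,  0.31067969, -0.04020628],
       [-0.29852869, -0.08604795, -0.95051374,  0.38027271],
       [ 0.        ,  0.        ,  0.        ,  1.        ]])}
```

View pics/scene0.png

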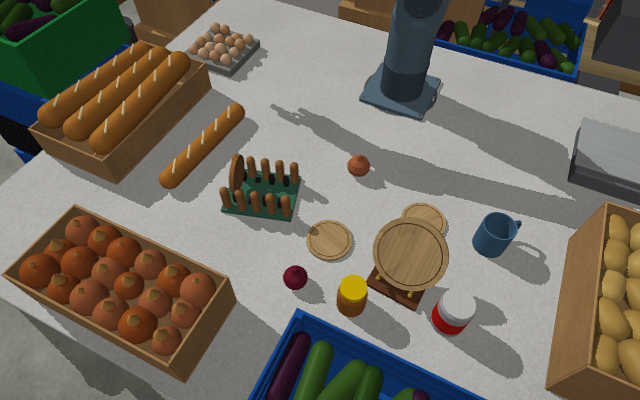

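View pics/side0.png

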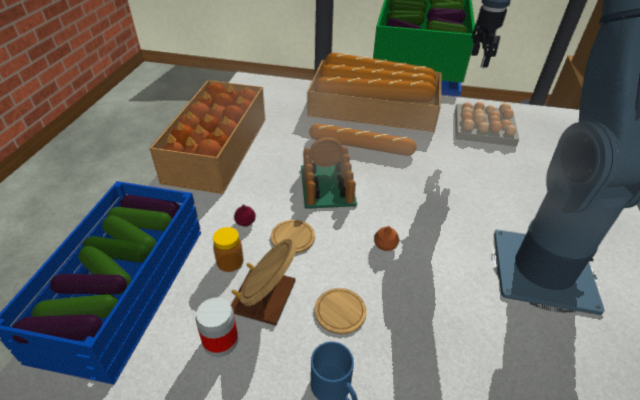

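View pics/wrist0.png

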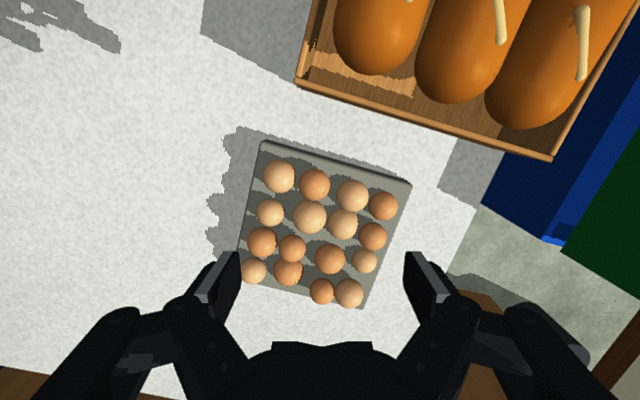

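The board candidates are:
- the disc on the stand: scene (410,255), side (268,272)
- a flat disc: scene (329,239)
- a flat disc: scene (424,220)

The one on the sloping stand is the large one: it is the biggest and has pegs under it. I'll check it in enlarged crops.

```bash
python3 - <<'E'
import cv2
a=cv2.imread("pics/scene0.png"); b=cv2.imread("pics/side0.png")
def c(im,x,y,w,h,f,n): cv2.imwrite(n,cv2.resize(im[y:y+h,x:x+w],None,fx=f,fy=f,interpolation=cv2.INTER_CUBIC))
c(a,340,190,130,120,5,"pics/c1.png")
c(a,205,140,110,90,6,"pics/c2.png")
c(b,215,210,130,120,5,"pics/c3.png")
c(b,285,125,90,90,6,"pics/c4.png")
E
```

```text
(no output)
```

View pics/c1.png

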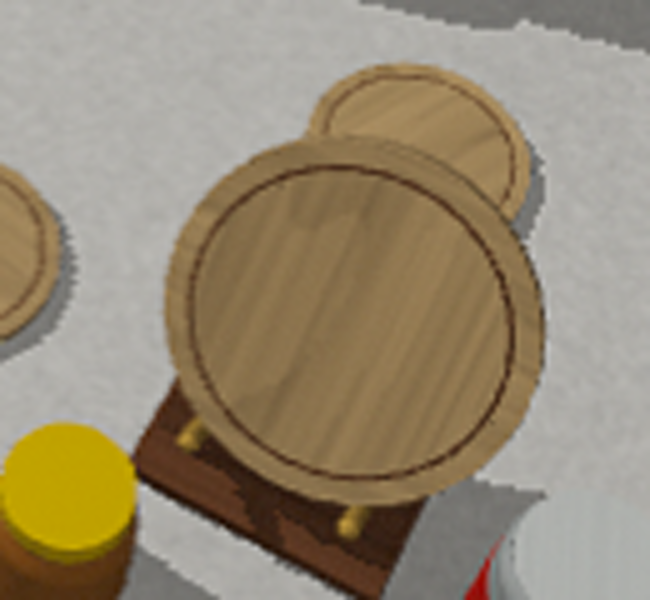

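View pics/c2.png

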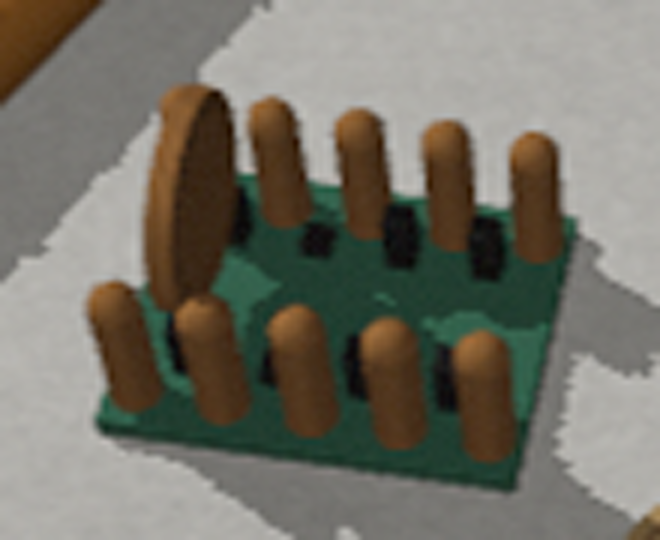

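View pics/c3.png

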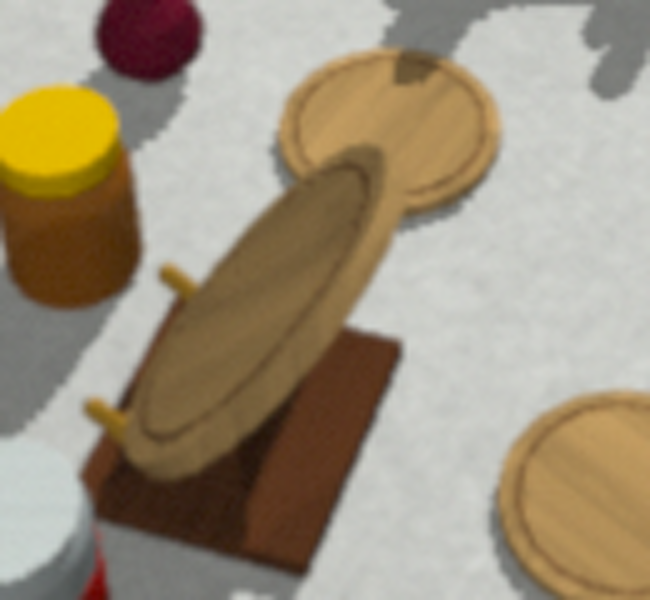

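View pics/c4.png

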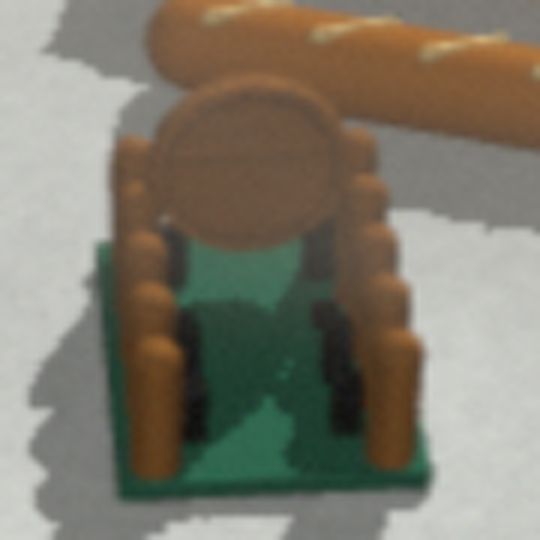

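The disc on the stand is clearly the large one: it rests on the brass pegs (scene ~(378,277) and (410,294)), and the two flat boards are smaller. The rack is at scene (260,190). The far foot of the slot beside the small board (crop (317,240)) looks shorter than the other two, so slot0 is probably the deep one. I'll still confirm that by feel. Next I'll fit the poses.

```bash
cat > h.py <<'E'
import numpy as np, cv2
from scipy.optimize import least_squares
from scipy.spatial.transform import Rotation as Rn
def proj(info,P):
    P=np.atleast_2d(P); V=info["view"]; c=P@V[:3,:3].T+V[:3,3]
    s=c[:,:2]/c[:,2:]; r2=(s**2).sum(1,keepdims=True); s=s*(1+info["k1"]*r2)
    return s*[info["fx"],info["fy"]]+[info["cx"],info["cy"]]
def uncrop(pts,x,y,f): return (np.array(pts,float)+.5)/f-.5+[x,y]
def Tf(p,L): # p=x,y,yaw
    L=np.atleast_2d(L); c,s=np.cos(p[2]),np.sin(p[2])
    return np.c_[p[0]+c*L[:,0]-s*L[:,1],p[1]+s*L[:,0]+c*L[:,1],L[:,2]]
a50=np.deg2rad(50)
n50=np.array([np.sin(a50),0,np.cos(a50)]); u50=np.array([-np.cos(a50),0,np.sin(a50)])
E
cat > fit.py <<'E'
from h import *
from rig import vision
S=vision.camera_info("scene"); D=vision.camera_info("side")
# rack
far=uncrop([(272,122),(358,134),(445,146),(534,157)],205,140,6); near=uncrop([(112,306),(204,320),(296,330),(388,343),(482,357)],205,140,6)
L=[(-56,y,73) for y in(-40,0,40,80)]+[(56,y,73) for y in(-80,-40,0,40,80)]
cs=uncrop([(100,435),(516,491)],205,140,6); L+=[(75,-95,0),(75,95,0)]
obsS=np.r_[far,near,cs]; LS=np.array(L)/1e3
l=uncrop([(157,358),(151,305),(146,255),(133,200),(130,155)],285,125,6); r=uncrop([(394,352),(387,298),(375,247),(368,195),(358,150)],285,125,6)
LD=np.array([(56,y,73) for y in(80,40,0,-40,-80)]+[(-56,y,73) for y in(80,40,0,-40,-80)]+[(75,95,0),(-75,95,0)])/1e3
obsD=np.r_[l,r,uncrop([(122,497),(430,477)],285,125,6)]
f=lambda p:np.r_[(proj(S,Tf(p,LS))-obsS).ravel(),(proj(D,Tf(p,LD))-obsD).ravel()]
q=least_squares(f,[0.5,-0.2,0],loss="soft_l1",f_scale=1.); print("rack",q.x); R=f(q.x).reshape(-1,2).round(1).tolist(); print(R)
for nm in(0,1):
    g=(lambda p:(proj(S,Tf(p,LS))-obsS).ravel()) if nm==0 else (lambda p:(proj(D,Tf(p,LD))-obsD).ravel())
    print("only",nm,least_squares(g,q.x).x)
# board
bs=uncrop([(165,300),(215,200),(345,135),(470,180),(525,250),(545,325),(520,410),(470,475),(365,505),(240,445),(185,395)],340,190,5)
bd=uncrop([(380,150),(330,158),(240,240),(180,325),(130,440)],215,210,5)
t=np.linspace(0,2*np.pi,721)[:-1]
def rim(p,off): return Tf(p,np.array([.008,0,.098])+off*n50+.085*(np.cos(t)[:,None]*u50+np.sin(t)[:,None]*np.array([0,1,0])))
def dist(info,p,obs):
    c=proj(info,rim(p,.006)); d=np.linalg.norm(obs[:,None]-c[None],axis=2); k=d.argmin(1)
    ctr=c.mean(0); sg=np.sign(np.linalg.norm(obs-ctr,axis=1)-np.linalg.norm(c[k]-ctr,axis=1)); return sg*d.min(1)
cS=uncrop([(137,478),(378,598)],340,190,5); LcS=np.array([(57.5,-65,0),(57.5,65,0)])/1e3
cD=uncrop([(302,574),(100,520)],215,210,5); LcD=np.array([(-57.5,65,0),(57.5,65,0)])/1e3
g=lambda p:np.r_[dist(S,p,bs),dist(D,p,bd),(proj(S,Tf(p,LcS))-cS).ravel(),(proj(D,Tf(p,LcD))-cD).ravel()]
q2=least_squares(g,[0.6,0.15,0.],diff_step=1e-4,loss="soft_l1"); print("stand",q2.x); print(g(q2.x).round(1))
np.save("poses.npy",np.array([q.x,q2.x]))
# overlay
for nm,I in(("scene",S),("side",D)):
    im=cv2.imread(f"pics/{nm}0.png"); F=3
    big=cv2.resize(im,None,fx=F,fy=F,interpolation=cv2.INTER_CUBIC)
    def pl(P,col,closed=True):
        cv2.polylines(big,[(((proj(I,P)+.5)*F)).astype(int)],closed,col,1)
    pl(rim(q2.x,.006),(0,0,255)); pl(rim(q2.x,-.006),(255,0,0))
    pl(Tf(q2.x,np.array([(57.5,-65,0),(57.5,65,0),(-57.5,65,0),(-57.5,-65,0)])/1e3),(0,255,255))
    pl(Tf(q.x,np.array([(75,-95,0),(75,95,0),(-75,95,0),(-75,-95,0)])/1e3),(0,255,255))
    for x in(-56,56):
        for y in(-80,-40,0,40,80):
            pl(Tf(q.x,np.array([[x,y,12],[x,y,85]])/1e3),(255,0,255),False)
    for k,yy in enumerate((-20,20,60)):
      for h,col in ((20,(0,255,0)),(42,(255,255,0))):
        for sx in(-1,1): pl(Tf(q.x,np.array([[sx*30,yy-4,h],[sx*30,yy+4,h]])/1e3),col,False)
    c=proj(I,np.r_[Tf(q2.x,[[0,0,.05]]),Tf(q.x,[[0,0,.05]])])
    for k,cc in enumerate(c):
        x,y=(cc*F).astype(int); cv2.imwrite(f"pics/ov_{nm}{k}.png",cv2.resize(big[max(y-210,0):y+210,max(0,x-260):x+260],None,fx=1.5,fy=1.4))
E
python3 fit.py
```

```text
rack [ 0.57904698 -0.19619915  0.2919173 ]
[[-0.2, 0.3], [-0.0, 0.3], [0.0, 0.2], [-0.2, 0.3], [0.0, 0.4], [-0.0, 0.2], [-0.0, 0.7], [0.0, 0.6], [-0.1, 0.5], [-0.8, 0.2], [-0.2, 0.8], [0.3, 0.3], [0.3, 0.0], [0.2, -0.3], [1.4, 0.5], [1.0, 0.1], [1.2, -0.3], [0.4, -0.3], [0.5, -0.4], [-0.1, 0.0], [-0.1, -0.3], [-0.4, 0.6], [0.7, 1.6]]
only 0 [ 0.57773058 -0.19660056  0.29472234]
only 1 [ 0.58047328 -0.19655056  0.29329922]
stand [ 0.62692902  0.23177389 -0.19165514]
[ -0.   -1.6   1.3   2.1   1.6   0.9  -1.8  -1.7  -2.   -3.1  -0.1  -0.4
   1.2   0.2  -2.   -2.2   1.4 -11.1   0.3  -4.    6.6   5.7   1.   -1.7]
```

View pics/ov_scene0.png

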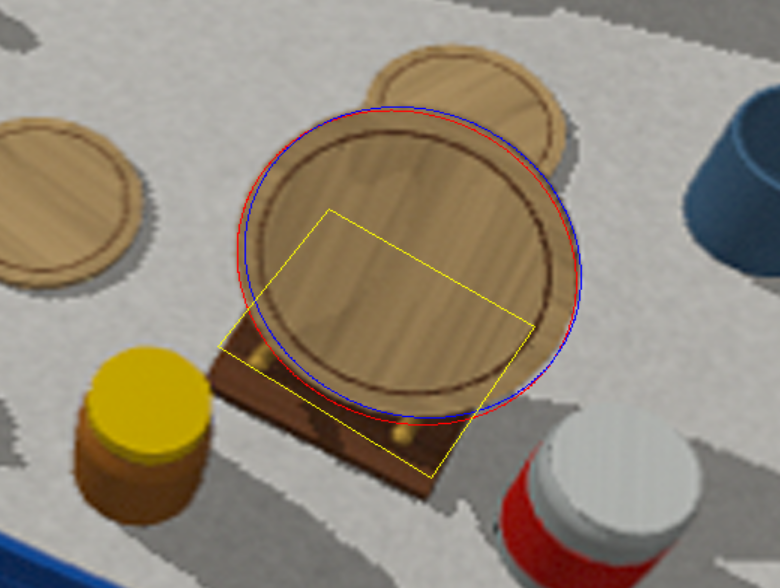

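View pics/ov_side0.png

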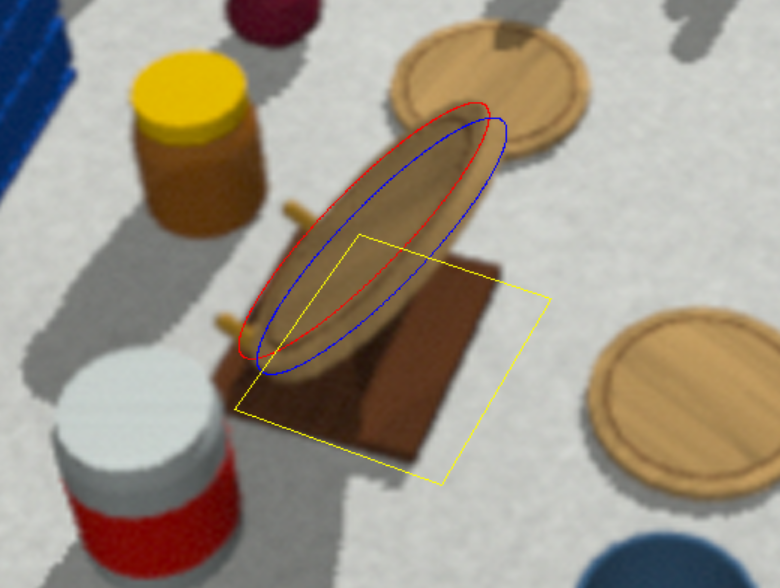

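View pics/ov_scene1.png

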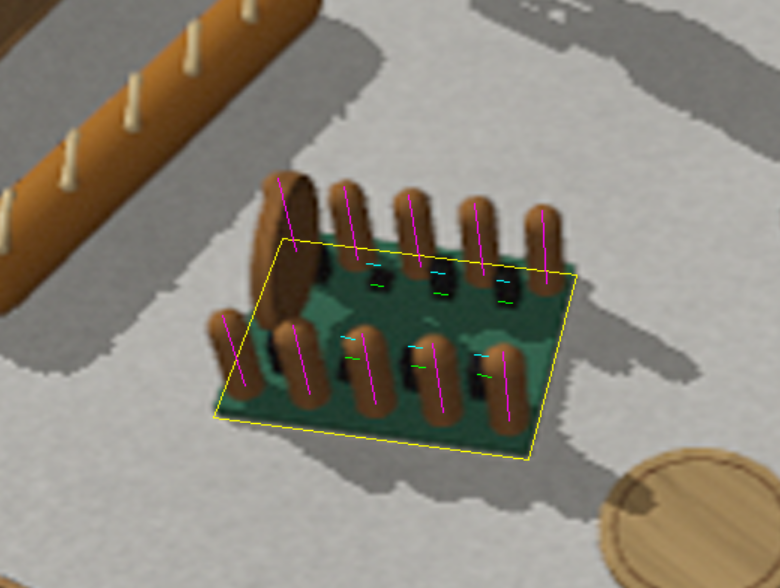

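```bash
sed -n '/^# board/,/^q2/p' fit.py | grep -v '^q2\|^g=' > fb.py; cat > fit2.py <<'E'
from h import *
from rig import vision
S=vision.camera_info("scene"); D=vision.camera_info("side")
exec(open("fb.py").read())
gb=lambda p:np.r_[(proj(S,Tf(p,LcS))-cS).ravel(),(proj(D,Tf(p,LcD))-cD).ravel()]
for x0 in([.6,.2,0],[.65,.2,-.3],[.65,.2,.3]):
    q=least_squares(gb,x0); print("base",q.x,gb(q.x).round(1))
# base bottom points on the table individually
def tab(I,uv,z=0):
    f=lambda p:proj(I,[[p[0],p[1],z]])[0]-uv
    return least_squares(f,[.6,.2]).x
for I,o in((S,cS),(D,cD)):
    print([tab(I,x).round(4) for x in o])
gg=lambda p:np.r_[dist(S,p,bs),dist(D,p,bd)]
for x0 in([.6,.2,0.],[.65,.2,-.3],[.65,.2,.3]):
    q=least_squares(gg,x0,diff_step=1e-3); print("board",q.x,q.cost,gg(q.x).round(1))
E
python3 fit2.py
```

```text
base [ 0.64480978  0.22830691 -0.06389313] [-1.7 -1.4  0.9  0.9  4.   1.1 -4.3 -0.7]
base [ 0.64480975  0.22830693 -0.06389395] [-1.7 -1.4  0.9  0.9  4.   1.1 -4.3 -0.7]
base [ 0.64480976  0.22830692 -0.06389354] [-1.7 -1.4  0.9  0.9  4.   1.1 -4.3 -0.7]
[array([0.6995, 0.1648]), array([0.7053, 0.2869])]
[array([0.6009, 0.296 ]), array([0.6965, 0.2892])]
board [ 0.62183116  0.2311153  -0.0964363 ] 7.56439739170753 [ 0.2 -2.2 -0.1  0.1 -0.4 -0.5 -1.9 -0.4  0.2 -1.5  0.9 -1.5  0.2  0.1
 -0.6 -0.5]
board [ 0.6217544   0.2310078  -0.09045191] 7.54452402916414 [ 0.2 -2.2 -0.1  0.1 -0.4 -0.6 -1.9 -0.3  0.3 -1.5  0.9 -1.5  0.1  0.1
 -0.6 -0.3]
board [ 0.62180482  0.23101852 -0.10115135] 7.5283929838624015 [ 0.2 -2.2 -0.2  0.1 -0.3 -0.5 -1.9 -0.3  0.3 -1.5  0.9 -1.5  0.3  0.2
 -0.6 -0.5]
```

```bash
cat >> fit2.py <<'E'
print('free')
def rimf(p,off):
    n=np.array([np.sin(p[4])*np.cos(p[3]),np.sin(p[4])*np.sin(p[3]),np.cos(p[4])]); u=np.array([-np.cos(p[4])*np.cos(p[3]),-np.cos(p[4])*np.sin(p[3]),np.sin(p[4])]); w=np.cross(n,u)
    return p[:3]+off*n+.085*(np.cos(t)[:,None]*u+np.sin(t)[:,None]*w)
def dist(info,p,obs):
    c=proj(info,rimf(p,.006)); d=np.linalg.norm(obs[:,None]-c[None],axis=2); k=d.argmin(1)
    ctr=c.mean(0); sg=np.sign(np.linalg.norm(obs-ctr,axis=1)-np.linalg.norm(c[k]-ctr,axis=1)); return sg*d.min(1)
q=least_squares(gg,[.63,.23,.098,-.09,.87],diff_step=1e-3,loss='soft_l1'); print("board",q.x,q.cost,gg(q.x).round(1))
J=q.jac; print(np.sqrt(np.diag(np.linalg.inv(J.T@J))).round(4))
for nm,I in(("scene",S),("side",D)):
    im=cv2.imread(f"pics/{nm}0.png"); F=5
    big=cv2.resize(im,None,fx=F,fy=F,interpolation=cv2.INTER_CUBIC)
    for o,col in((.006,(0,0,255)),(-.006,(255,0,0))):
        cv2.polylines(big,[((proj(I,rimf(q.x,o))+.5)*F).astype(int)],True,col,1)
    x,y=(proj(I,q.x[:3])[0]*F).astype(int); cv2.imwrite(f"pics/fr_{nm}.png",big[y-280:y+280,x-300:x+300])
E
python3 fit2.py | sed -n '/free/,$p'
```

```text
free
board [ 0.62891121  0.22983216  0.09512004 -0.07461129  0.86054082] 4.369829242669722 [-0.2 -2.1  0.2  0.4 -0.1 -0.2 -1.6 -0.2  0.1 -2.   0.4 -0.9  0.5  0.3
 -0.3  0.2]
[0.0014 0.0015 0.0026 0.0295 0.0357]
```

View pics/fr_scene.png

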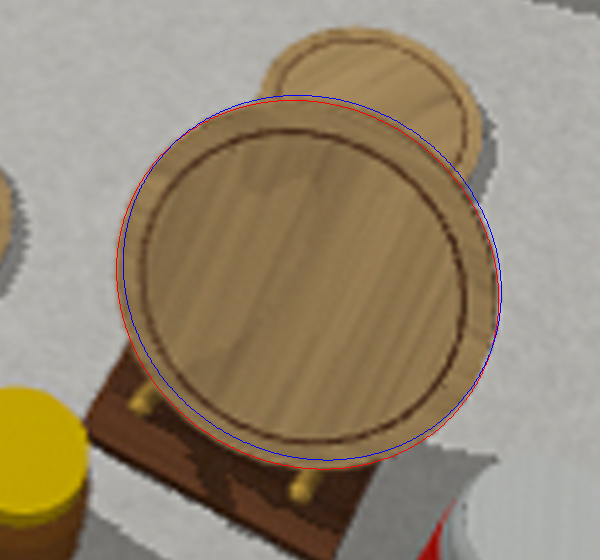

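View pics/fr_side.png

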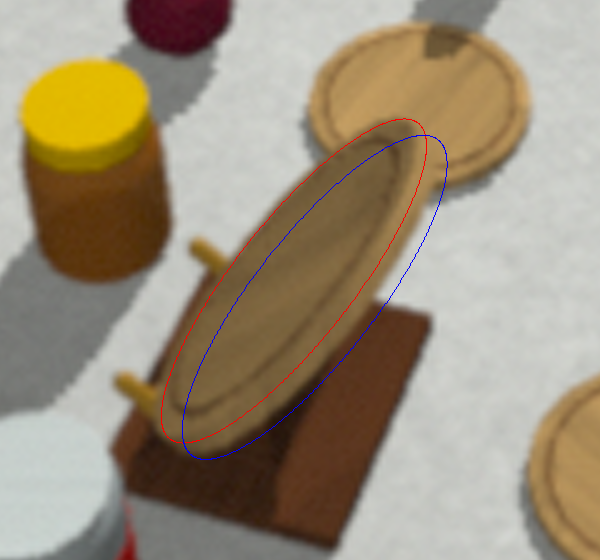

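```bash
python3 - <<'E'
import cv2
b=cv2.imread("pics/side0.png"); a=cv2.imread("pics/scene0.png")
def c(im,x,y,w,h,f,n):
    o=cv2.resize(im[y:y+h,x:x+w],None,fx=f,fy=f,interpolation=cv2.INTER_LANCZOS4); o=cv2.convertScaleAbs(o,alpha=1.5)
    for k in range(0,w,10): cv2.putText(o,str(x+k),(k*f,10),0,.35,(0,0,255),1); cv2.line(o,(k*f,0),(k*f,h*f),(255,255,0),1) 
    for k in range(0,h,10): cv2.putText(o,str(y+k),(0,k*f),0,.35,(0,0,255),1); cv2.line(o,(0,k*f),(w*f,k*f),(255,255,0),1)
    cv2.imwrite(n,o)
c(b,230,230,80,84,7,"pics/d1.png"); c(a,365,210,92,100,6,"pics/d2.png")
E
```

```text
(no output)
```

View pics/d1.png

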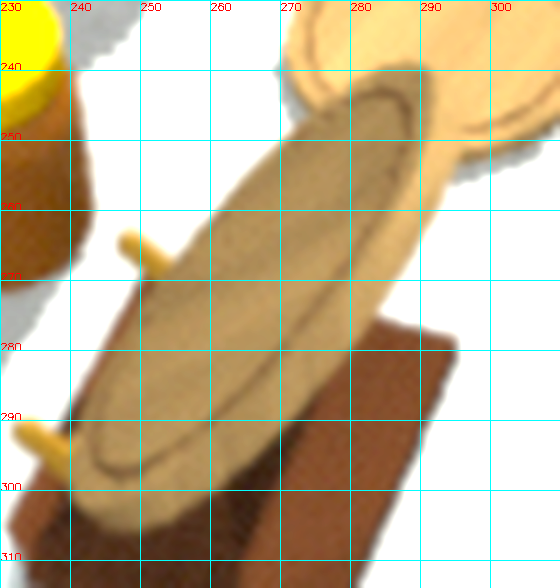

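View pics/d2.png

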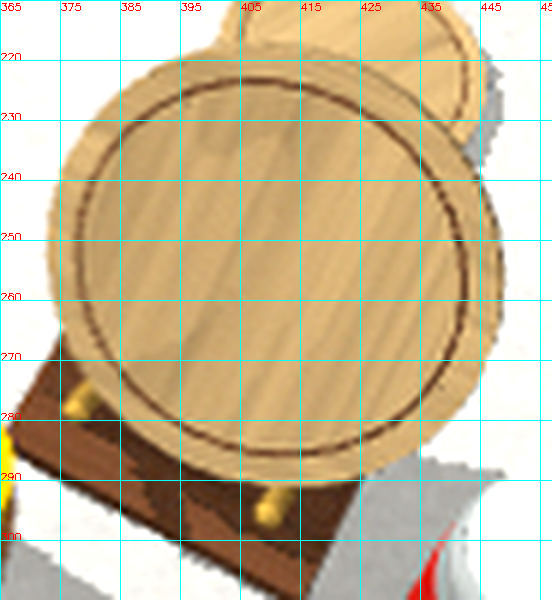

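```bash
cat > fit3.py <<'E'
from h import *
from rig import vision
S=vision.camera_info("scene"); D=vision.camera_info("side")
bd=np.array([(272,250.5),(262,258),(252,270.5),(245,281),(240,293),(241,300),(248,305.5),(294.5,251),(290,260),(284,270.5),(278,280),(270,290),(260,299)])-.5
bs=np.array([(373,250),(376,236),(385,224.5),(395,218.5),(410,217),(425,222),(435,228.5),(444,238),(448.5,250),(449,258),(446,268),(440,279),(430,286.5),(420,290),(405,290),(390,284),(380,274),(374,262)])-.5
t=np.linspace(0,2*np.pi,181)[:-1]
def rimf(p,off):
    n=np.array([np.sin(p[4])*np.cos(p[3]),np.sin(p[4])*np.sin(p[3]),np.cos(p[4])]); u=np.array([-np.cos(p[4])*np.cos(p[3]),-np.cos(p[4])*np.sin(p[3]),np.sin(p[4])]); w=np.cross(n,u)
    return p[:3]+off*n+.085*(np.cos(t)[:,None]*u+np.sin(t)[:,None]*w)
def sd(I,p,o):
    h=cv2.convexHull(np.r_[proj(I,rimf(p,.006)),proj(I,rimf(p,-.006))].astype(np.float32))
    return np.array([cv2.pointPolygonTest(h,tuple(map(float,x)),True) for x in o])
full=lambda p:np.r_[sd(S,p,bs),sd(D,p,bd)]
q=least_squares(full,[.63,.23,.097,-.09,.87],diff_step=2e-3,loss='soft_l1'); print("free",q.x.round(4),full(q.x).round(1))
J=q.jac; print(np.sqrt(np.diag(np.linalg.inv(J.T@J))).round(4))
con=lambda p:full([p[0],p[1],.098,p[2],a50])
q3=least_squares(con,[.63,.23,-.09],diff_step=2e-3,loss='soft_l1'); print("con",q3.x.round(4),con(q3.x).round(1))
J=q3.jac; print(np.sqrt(np.diag(np.linalg.inv(J.T@J))).round(4))
E
python3 fit3.py
```

```text
free [ 0.6331  0.2279  0.0985 -0.09    0.9022] [ 1.1  0.5 -0.  -0.3  0.2  1.2  1.  -0.2 -0.3 -0.2  0.7  0.6  0.9  0.8
  0.3 -0.1  0.2  0.4  2.3 -0.1 -0.6 -1.1 -1.   0.3 -0.5  0.1  0.6  0.4
 -0.2 -0.6 -0.2]
[0.0007 0.0008 0.0013 0.0232 0.0132]
con [ 0.6328  0.2278 -0.1179] [ 1.1  0.5 -0.  -0.3  0.4  1.4  1.1 -0.1 -0.3 -0.3  0.7  0.6  1.1  1.
  0.7  0.2  0.4  0.5  1.9 -0.1 -0.1 -0.3 -0.   0.5 -1.   1.5  1.9  1.4
  0.4 -0.4 -0.5]
[0.0008 0.0008 0.0222]
```

```bash
cat >> fit3.py <<'E'
c0=np.array([0,0,.098])
def pegs(p): return Tf(p,[c0+np.array([0,s*.04,0])-.0806*u50+.024*n50 for s in(-1,1)])
oS=np.array([(377.8,277),(410,294.8)])-.5; oD=np.array([(248.6,264.6),(234,291.8)])-.5
g=lambda p:np.r_[(proj(S,pegs(p))-oS).ravel(),(proj(D,pegs(p))-oD).ravel()]
q4=least_squares(g,[.63,.23,-.09]); print("pegs->board centre,yaw",q4.x.round(4),g(q4.x).round(1))
for y0 in(-.02,-.05,-.08,-.11,-.14,-.17):
    k=lambda p:con([p[0],p[1],y0]); r=least_squares(k,[.633,.228],diff_step=1e-3); print(y0,r.x.round(4),r.cost)
E
python3 fit3.py|tail -7
```

```text
pegs->board centre,yaw [ 0.6281  0.2305 -0.0919] [ 0.7  0.8  0.8  0.3  0.6 -0.8  0.3 -1.3]
-0.02 [0.6337 0.2278] 28.642317069049
-0.05 [0.6335 0.2277] 19.802837218691277
-0.08 [0.6333 0.2278] 13.931517078785925
-0.11 [0.6331 0.2278] 11.130037060607611
-0.14 [0.6328 0.2278] 11.370736609242527
-0.17 [0.6326 0.2279] 14.80210818446948
```

```bash
cat > go.py <<'E'
from h import *
from rig import robot
def Rcols(z,x):
    z=np.array(z,float)/np.linalg.norm(z); x=np.array(x,float); x-=z*(x@z); x/=np.linalg.norm(x); return np.c_[x,np.cross(z,x),z]
psi=-.10; C=np.array([.632,.228,.098])
cz=np.array([np.cos(psi),np.sin(psi)])
n=np.array([*(np.sin(a50)*cz),np.cos(a50)]); u=np.array([*(-np.cos(a50)*cz),np.sin(a50)])
Rg=Rcols(-u,n)
ry=.293
def Rr(): return Rcols([0,0,-1],[np.sin(ry),-np.cos(ry),0])
rack=np.array([.579,-.1964])
def rk(x,y,z): c,s=np.cos(ry),np.sin(ry); return np.array([rack[0]+c*x-s*y,rack[1]+s*x+c*y,z])
def go(P,R=None):
    s=robot.sense(); Rn_=Rn.from_euler('xyz',s["tool_rot"]).as_matrix()
    d=Rn_.T@(np.array(P)-s["tool_pos"]); w=np.zeros(3) if R is None else Rn.from_matrix(Rn_.T@R).as_rotvec()
    print("t",s["time_s"].__round__(2),"pos",s["tool_pos"].round(4),"F",s["ft_force"].round(2),"M",s["torque"].round(2),"w",round(float(s["gripper_width"]),4))
    print("target",np.round(P,4),"delta",d.round(4).tolist(),"twist",w.round(4).tolist(),"dist",np.linalg.norm(d).round(3),"ang",np.linalg.norm(w).round(3),"rows",np.ceil(max(np.linalg.norm(d)/.05,np.linalg.norm(w)/.15)))
E
python3 - <<'E'
from go import *
go([.45,-.30,.33]); go([.50,.23,.33],Rg); go(C+.125*u,Rg); go(C+.041*u,Rg)
E
```

```text
t 0.15 pos [ 0.1819 -0.6235  0.2306] F [-0.5   0.73  0.45] M [ 0.02 -0.02 -0.01] w 0.0855
target [ 0.45 -0.3   0.33] delta [-0.2356, -0.348, -0.0991] twist [0.0, 0.0, 0.0] dist 0.432 ang 0.0 rows 9.0
t 0.15 pos [ 0.1819 -0.6235  0.2306] F [-0.5   0.73  0.45] M [ 0.02 -0.02 -0.01] w 0.0855
target [0.5  0.23 0.33] delta [-0.7304, -0.5445, -0.0985] twist [0.4128, 0.6142, -1.1363] dist 0.916 ang 1.356 rows 19.0
t 0.15 pos [ 0.1819 -0.6235  0.2306] F [-0.5   0.73  0.45] M [ 0.02 -0.02 -0.01] w 0.0855
target [0.5521 0.236  0.1938] delta [-0.7214, -0.5961, 0.0378] twist [0.4128, 0.6142, -1.1363] dist 0.937 ang 1.356 rows 19.0
t 0.15 pos [ 0.1819 -0.6235  0.2306] F [-0.5   0.73  0.45] M [ 0.02 -0.02 -0.01] w 0.0855
target [0.6058 0.2306 0.1294] delta [-0.7011, -0.6462, 0.1021] twist [0.4128, 0.6142, -1.1363] dist 0.959 ang 1.356 rows 20.0
```

Emit:
step_arm --plan '[{"delta_pos": [-0.03, -0.04, -0.02], "twist": [0, 0, -0.06], "gripper": 0.06}, {"delta_pos": [-0.06, -0.075, -0.05], "twist": [0, 0, -0.15]}, {"delta_pos": [-0.085, -0.115, -0.07], "twist": [0, 0, -0.25]}, {"delta_pos": [-0.11, -0.155, -0.085], "twist": [0, 0, -0.35]}, {"delta_pos": [-0.135, -0.195, -0.1], "twist": [0, 0, -0.45]}]'

```text
invalid input
```

```bash
python3 -c "
from go import *
go([.45,-.30,.34]); go([.50,.23,.34],Rg)"
```

```text
t 0.15 pos [ 0.1819 -0.6235  0.2306] F [-0.5   0.73  0.45] M [ 0.02 -0.02 -0.01] w 0.0855
target [ 0.45 -0.3   0.34] delta [-0.2356, -0.348, -0.1091] twist [0.0, 0.0, 0.0] dist 0.434 ang 0.0 rows 9.0
t 0.15 pos [ 0.1819 -0.6235  0.2306] F [-0.5   0.73  0.45] M [ 0.02 -0.02 -0.01] w 0.0855
target [0.5  0.23 0.34] delta [-0.7304, -0.5445, -0.1085] twist [0.4128, 0.6142, -1.1363] dist 0.917 ang 1.356 rows 19.0
```

Each row probably needs every field.

Emit:
step_arm --plan '[{"delta_pos": [-0.03, -0.04, -0.02], "twist": [0, 0, -0.06], "gripper": 0.06}, {"delta_pos": [-0.06, -0.075, -0.05], "twist": [0, 0, -0.15], "gripper": 0.06}, {"delta_pos": [-0.085, -0.115, -0.07], "twist": [0, 0, -0.25], "gripper": 0.06}, {"delta_pos": [-0.11, -0.155, -0.085], "twist": [0, 0, -0.35], "gripper": 0.06}, {"delta_pos": [-0.135, -0.195, -0.1], "twist": [0, 0, -0.45], "gripper": 0.06}]'

```text
time_s: 0.65
tool_pos: [0.3267, -0.4445, 0.3294]
tool_rot: [3.141, -0.0, -0.833]
ft_force: [0.1, -0.8, 0.4]
gripper_width: 0.0603
```

```bash
python3 -c "
from go import *
go([.45,-.30,.34]); go([.50,.23,.34],Rg)"
```

```text
t 0.65 pos [ 0.3267 -0.4445  0.3294] F [ 0.08 -0.78  0.4 ] M [-0.01 -0.06 -0.07] w 0.0603
target [ 0.45 -0.3   0.34] delta [-0.024, -0.1884, -0.0106] twist [0.0, 0.0, 0.0] dist 0.19 ang 0.0 rows 4.0
t 0.65 pos [ 0.3267 -0.4445  0.3294] F [ 0.08 -0.78  0.4 ] M [-0.01 -0.06 -0.07] w 0.0603
target [0.5  0.23 0.34] delta [-0.3826, -0.5819, -0.0109] twist [0.2561, 0.6657, -0.7025] dist 0.696 ang 1.001 rows 14.0
```

Emit:
step_arm --plan '[{"delta_pos": [-0.005, -0.048, -0.003], "twist": [0, 0, -0.1], "gripper": 0.06}, {"delta_pos": [-0.01, -0.095, -0.006], "twist": [0, 0, -0.2], "gripper": 0.06}, {"delta_pos": [-0.018, -0.142, -0.01], "twist": [0, 0, -0.3], "gripper": 0.06}, {"delta_pos": [-0.025, -0.188, -0.01], "twist": [0, 0, -0.4], "gripper": 0.06}, {"delta_pos": [-0.055, -0.225, -0.01], "twist": [0, 0, -0.5], "gripper": 0.06}]'

```text
time_s: 1.15
tool_pos: [0.4584, -0.253, 0.3384]
tool_rot: [-3.141, -0.001, -0.332]
ft_force: [0.5, 0.6, -0.1]
gripper_width: 0.0603
```

```bash
python3 -c "
from go import *
go([.50,.23,.34],Rg);go([.50,.23,.30],Rg)"
```

```text
t 1.15 pos [ 0.4584 -0.253   0.3384] F [ 0.46  0.64 -0.05] M [ 0.   -0.08  0.03] w 0.0603
target [0.5  0.23 0.34] delta [-0.1182, -0.4702, -0.0014] twist [0.0805, 0.6935, -0.2228] dist 0.485 ang 0.733 rows 10.0
t 1.15 pos [ 0.4584 -0.253   0.3384] F [ 0.46  0.64 -0.05] M [ 0.   -0.08  0.03] w 0.0603
target [0.5  0.23 0.3 ] delta [-0.1182, -0.4702, 0.0386] twist [0.0805, 0.6935, -0.2228] dist 0.486 ang 0.733 rows 10.0
```

Emit:
step_arm --plan '[{"delta_pos": [-0.012, -0.047, 0], "twist": [0.008, 0.07, -0.022], "gripper": 0.06}, {"delta_pos": [-0.024, -0.094, 0], "twist": [0.016, 0.14, -0.045], "gripper": 0.06}, {"delta_pos": [-0.036, -0.141, 0], "twist": [0.024, 0.21, -0.067], "gripper": 0.06}, {"delta_pos": [-0.047, -0.188, 0], "twist": [0.032, 0.28, -0.09], "gripper": 0.06}, {"delta_pos": [-0.06, -0.235, 0], "twist": [0.04, 0.35, -0.11], "gripper": 0.06}]'

```text
time_s: 1.65
tool_pos: [0.477, -0.011, 0.3388]
tool_rot: [-3.12, -0.355, -0.229]
ft_force: [1.4, 1.2, 0.8]
gripper_width: 0.0604
```

```bash
python3 -c "
from go import *
go([.50,.23,.30],Rg);go(C+.17*u,Rg)"
```

```text
t 1.65 pos [ 0.477  -0.011   0.3388] F [1.44 1.19 0.81] M [0.11 0.3  0.04] w 0.0604
target [0.5  0.23 0.3 ] delta [-0.0438, -0.2394, 0.0304] twist [0.0436, 0.3413, -0.1158] dist 0.245 ang 0.363 rows 5.0
t 1.65 pos [ 0.477  -0.011   0.3388] F [1.44 1.19 0.81] M [0.11 0.3  0.04] w 0.0604
target [0.5233 0.2389 0.2282] delta [-0.0494, -0.2517, 0.1052] twist [0.0436, 0.3413, -0.1158] dist 0.277 ang 0.363 rows 6.0
```

Emit:
step_arm --plan '[{"delta_pos": [-0.009, -0.048, 0.006], "twist": [0.009, 0.07, -0.023], "gripper": 0.06}, {"delta_pos": [-0.018, -0.096, 0.012], "twist": [0.018, 0.14, -0.046], "gripper": 0.06}, {"delta_pos": [-0.026, -0.144, 0.018], "twist": [0.027, 0.21, -0.07], "gripper": 0.06}, {"delta_pos": [-0.035, -0.192, 0.024], "twist": [0.036, 0.28, -0.093], "gripper": 0.06}, {"delta_pos": [-0.044, -0.239, 0.03], "twist": [0.044, 0.341, -0.116], "gripper": 0.06}]'

```text
time_s: 2.15
tool_pos: [0.4929, 0.1527, 0.3081]
tool_rot: [3.128, -0.639, -0.118]
ft_force: [0.6, -1.4, -0.4]
gripper_width: 0.0602
```

```bash
python3 -c "
from go import *
go(C+.15*u,Rg)"
```

```text
t 2.15 pos [0.4929 0.1527 0.3081] F [ 0.57 -1.4  -0.43] M [ 0.03  0.57 -0.03] w 0.0602
target [0.5361 0.2376 0.2129] delta [-0.0304, -0.0907, 0.0948] twist [0.025, 0.0593, -0.014] dist 0.135 ang 0.066 rows 3.0
```

Emit:
step_arm --plan '[{"delta_pos": [-0.01, -0.03, 0.03], "twist": [0.01, 0.02, -0.005], "gripper": 0.06}, {"delta_pos": [-0.02, -0.06, 0.06], "twist": [0.02, 0.04, -0.01], "gripper": 0.06}, {"delta_pos": [-0.03, -0.09, 0.095], "twist": [0.025, 0.06, -0.014], "gripper": 0.06}, {"delta_pos": [-0.03, -0.09, 0.095], "twist": [0.025, 0.06, -0.014], "gripper": 0.06}]'

```text
time_s: 2.55
tool_pos: [0.5336, 0.2386, 0.2041]
tool_rot: [3.139, -0.683, -0.095]
ft_force: [-1.8, -0.9, -0.2]
gripper_width: 0.0599
```

```bash
cat >> go.py <<'E'
def snap(nm,tag,boards=(),crop=None,F=1):
    from rig import vision
    I=vision.camera_info(nm); im=vision.snapshot(nm)
    if crop is not None: x,y,w,h=crop
    else: x,y,w,h=0,0,640,400
    o=cv2.resize(im[y:y+h,x:x+w],None,fx=F,fy=F,interpolation=cv2.INTER_CUBIC)
    t=np.linspace(0,2*np.pi,181)
    for Cc,nn,uu in boards:
        ww=np.cross(nn,uu)
        for off,col in((.006,(0,0,255)),(-.006,(255,0,0))):
            P=Cc+off*nn+.085*(np.cos(t)[:,None]*uu+np.sin(t)[:,None]*ww)
            cv2.polylines(o,[((proj(I,P)+.5-[x,y])*F).astype(int)],True,col,1)
    cv2.imwrite(f"pics/{tag}.png",o)
E
python3 -c "
from go import *
go(C+.11*u,Rg);go(C+.041*u,Rg); snap('wrist','w1',[(C,n,u)])"
```

```text
t 2.55 pos [0.5336 0.2386 0.2041] F [-1.79 -0.93 -0.22] M [ 0.01  0.7  -0.03] w 0.0599
target [0.5616 0.2351 0.1823] delta [0.0081, 0.0008, 0.0348] twist [-0.0012, 0.0154, 0.004] dist 0.036 ang 0.016 rows 1.0
t 2.55 pos [0.5336 0.2386 0.2041] F [-1.79 -0.93 -0.22] M [ 0.01  0.7  -0.03] w 0.0599
target [0.6058 0.2306 0.1294] delta [0.0092, 0.0009, 0.1038] twist [-0.0012, 0.0154, 0.004] dist 0.104 ang 0.016 rows 3.0
```

View pics/w1.png

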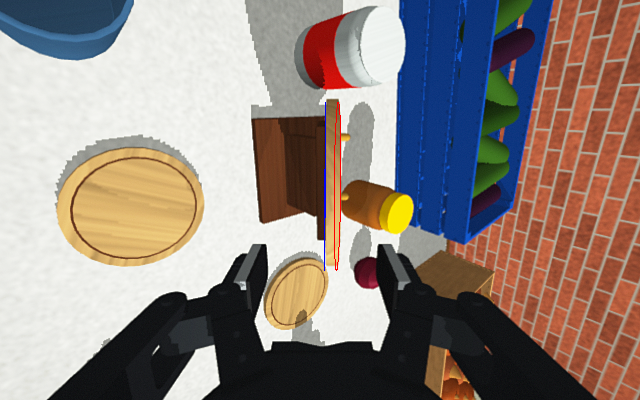

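The wrist picture shows the board edge-on at x 325–340, rows 98–270. It lies on the projected model and between the fingers (265 and 378), so I'll slide in along the slope.

Emit:
step_arm --plan '[{"delta_pos": [0.009, 0.001, 0.01], "twist": [0, 0.015, 0.004], "gripper": 0.06}, {"delta_pos": [0.009, 0.001, 0.034], "twist": [0, 0.015, 0.004], "gripper": 0.06}, {"delta_pos": [0.009, 0.001, 0.06], "twist": [0, 0.015, 0.004], "gripper": 0.06}, {"delta_pos": [0.009, 0.001, 0.085], "twist": [0, 0.015, 0.004], "gripper": 0.06}, {"delta_pos": [0.009, 0.001, 0.103], "twist": [0, 0.015, 0.004], "gripper": 0.06}]'

```text
time_s: 3.1
tool_pos: [0.6105, 0.2247, 0.1406]
tool_rot: [-3.14, -0.713, -0.109]
ft_force: [-0.2, -0.5, 0.5]
gripper_width: 0.0602
```

```bash
python3 -c "
from go import *
go(C+.041*u,Rg); snap('wrist','w2',[(C,n,u)]); snap('side','s2',[(C,n,u)],(200,180,200,150),4)"
```

```text
t 3.1 pos [0.6105 0.2247 0.1406] F [-0.2  -0.5   0.46] M [ 0.03  0.7  -0.05] w 0.0602
target [0.6058 0.2306 0.1294] delta [-0.0114, -0.0054, 0.005] twist [0.0039, -0.015, -0.0068] dist 0.014 ang 0.017 rows 1.0
```

View pics/w2.png

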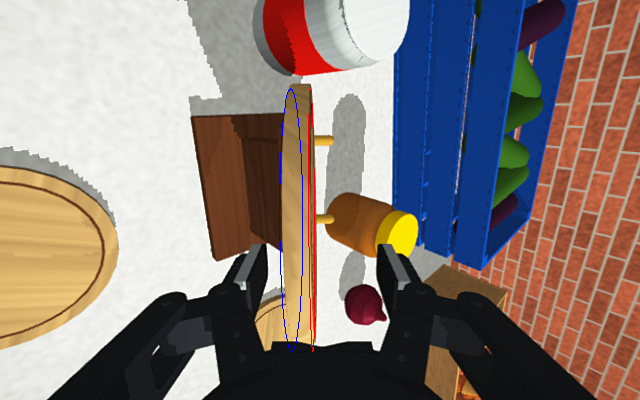

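View pics/s2.png

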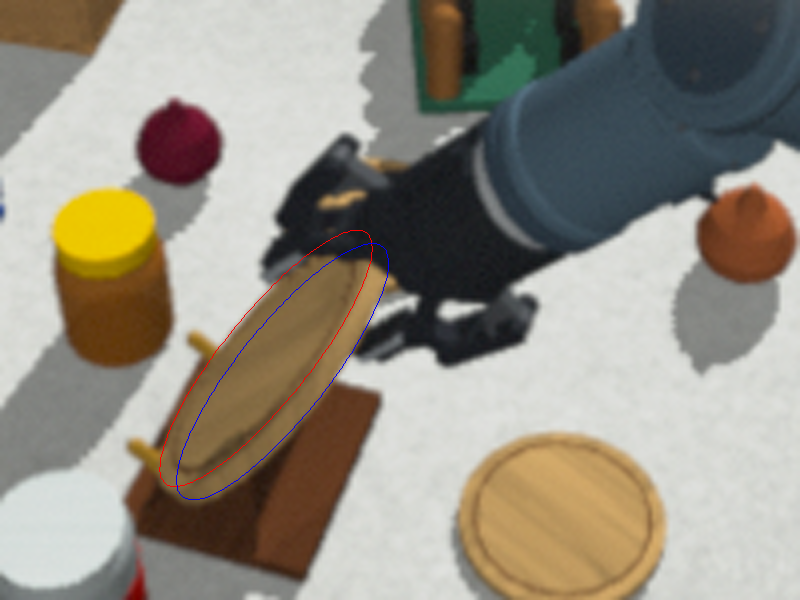

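The wrist picture shows the board centred at x≈300 with the finger midpoint at ≈322. The tool is about 11 mm off along its x, so I'll correct that, let it settle and recheck.

Emit:
step_arm --plan '[{"delta_pos": [-0.011, -0.005, 0.004], "twist": [0.004, -0.015, -0.007], "gripper": 0.06}, {"delta_pos": [-0.011, -0.005, 0.004], "twist": [0.004, -0.015, -0.007], "gripper": 0.06}, {"delta_pos": [-0.011, -0.005, 0.004], "twist": [0.004, -0.015, -0.007], "gripper": 0.06}]'

```text
time_s: 3.5
tool_pos: [0.6032, 0.233, 0.13]
tool_rot: [-3.14, -0.696, -0.096]
ft_force: [0.5, -0.3, 0.5]
gripper_width: 0.06
```

```bash
python3 -c "
from go import *
go(C+.041*u,Rg); snap('wrist','w3',[(C,n,u)])"
```

```text
t 3.5 pos [0.6032 0.233  0.13  ] F [ 0.52 -0.33  0.5 ] M [0.05 0.7  0.03] w 0.06
target [0.6058 0.2306 0.1294] delta [0.0018, 0.0021, 0.0023] twist [-0.0035, 0.0019, 0.0027] dist 0.004 ang 0.005 rows 1.0
```

View pics/w3.png

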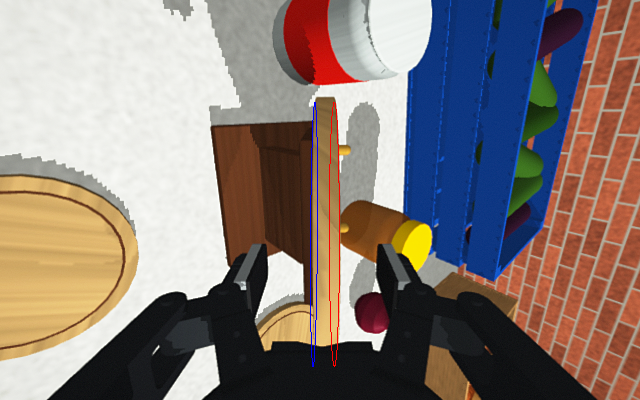

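The board's edge is now at x 311–337, with finger tips at 266 and 378, so it's centred. I'll close.

Emit:
step_arm --plan '[{"delta_pos": [0.0015, 0.002, 0.002], "twist": [0, 0, 0], "gripper": 0.03}, {"delta_pos": [0.0015, 0.002, 0.002], "twist": [0, 0, 0], "gripper": 0.018}, {"delta_pos": [0.0015, 0.002, 0.002], "twist": [0, 0, 0], "gripper": 0.01}, {"delta_pos": [0.0015, 0.002, 0.002], "twist": [0, 0, 0], "gripper": 0.0}, {"delta_pos": [0.0015, 0.002, 0.002], "twist": [0, 0, 0], "gripper": 0.0}]' --squeeze 60

```text
time_s: 4.05
tool_pos: [0.6065, 0.2301, 0.1291]
tool_rot: [-3.141, -0.697, -0.097]
ft_force: [1.0, -1.5, 3.5]
gripper_width: 0.0111
```

```bash
python3 -c "
from go import *
go(C+.041*u,Rg); go(C+.041*u+[0,0,.15],Rg)"
```

```text
t 4.05 pos [0.6065 0.2301 0.1291] F [ 1.04 -1.49  3.46] M [-0.31  0.09  0.08] w 0.0111
target [0.6058 0.2306 0.1294] delta [-0.0004, -0.0005, -0.0007] twist [-0.002, 0.0009, 0.0022] dist 0.001 ang 0.003 rows 1.0
t 4.05 pos [0.6065 0.2301 0.1291] F [ 1.04 -1.49  3.46] M [-0.31  0.09  0.08] w 0.0111
target [0.6058 0.2306 0.2794] delta [0.0959, -0.0005, -0.1157] twist [-0.002, 0.0009, 0.0022] dist 0.15 ang 0.003 rows 4.0
```

Emit:
step_arm --plan '[{"delta_pos": [0.001, 0, -0.01], "twist": [0, 0, 0], "gripper": 0.0}, {"delta_pos": [0.004, 0, -0.03], "twist": [0, 0, 0], "gripper": 0.0}, {"delta_pos": [0.01, 0, -0.06], "twist": [0, 0, 0], "gripper": 0.0}, {"delta_pos": [0.025, 0, -0.09], "twist": [0, 0, 0], "gripper": 0.0}, {"delta_pos": [0.04, 0, -0.12], "twist": [0, 0, 0], "gripper": 0.0}]'

```text
time_s: 4.55
tool_pos: [0.5574, 0.2349, 0.246]
tool_rot: [-3.142, -0.692, -0.095]
ft_force: [0.6, -0.2, -1.9]
gripper_width: 0.0112
```

```bash
python3 -c "
from go import *
go([.50,.05,.36],Rr()); go(rk(0,-20e-3,.30),Rr())"
```

```text
t 4.55 pos [0.5574 0.2349 0.246 ] F [ 0.57 -0.2  -1.87] M [ 0.11  0.97 -0.03] w 0.0112
target [0.5  0.05 0.36] delta [0.0423, 0.1895, -0.113] twist [-0.4083, -0.6081, 1.1327] dist 0.225 ang 1.349 rows 9.0
t 4.55 pos [0.5574 0.2349 0.246 ] F [ 0.57 -0.2  -1.87] M [ 0.11  0.97 -0.03] w 0.0112
target [ 0.5848 -0.2155  0.3   ] delta [0.0885, 0.4458, 0.0031] twist [-0.4083, -0.6081, 1.1327] dist 0.455 ang 1.349 rows 10.0
```

Emit:
step_arm --plan '[{"delta_pos": [0.012, 0.02, -0.035], "twist": [-0.03, -0.045, 0.085], "gripper": 0.0}, {"delta_pos": [0.022, 0.05, -0.065], "twist": [-0.07, -0.105, 0.19], "gripper": 0.0}, {"delta_pos": [0.03, 0.085, -0.085], "twist": [-0.11, -0.165, 0.3], "gripper": 0.0}, {"delta_pos": [0.037, 0.12, -0.1], "twist": [-0.15, -0.225, 0.41], "gripper": 0.0}, {"delta_pos": [0.042, 0.16, -0.11], "twist": [-0.19, -0.28, 0.52], "gripper": 0.0}]'

```text
time_s: 5.05
tool_pos: [0.5048, 0.08, 0.3585]
tool_rot: [-3.026, -0.374, -0.683]
ft_force: [2.1, -1.6, -3.1]
gripper_width: 0.0117
```

```bash
python3 -c "
from go import *
go(rk(0,-20e-3,.36),Rr())"
```

```text
t 5.05 pos [0.5048 0.08   0.3585] F [ 2.12 -1.56 -3.09] M [ 0.1   0.58 -0.1 ] w 0.0117
target [ 0.5848 -0.2155  0.36  ] delta [0.232, 0.1878, 0.0682] twist [-0.2218, -0.3286, 0.6086] dist 0.306 ang 0.726 rows 7.0
```

Emit:
step_arm --plan '[{"delta_pos": [0.03, 0.025, 0.009], "twist": [-0.04, -0.06, 0.11], "gripper": 0.0}, {"delta_pos": [0.065, 0.052, 0.019], "twist": [-0.08, -0.12, 0.22], "gripper": 0.0}, {"delta_pos": [0.1, 0.08, 0.029], "twist": [-0.12, -0.18, 0.33], "gripper": 0.0}, {"delta_pos": [0.135, 0.11, 0.04], "twist": [-0.16, -0.24, 0.44], "gripper": 0.0}, {"delta_pos": [0.17, 0.138, 0.05], "twist": [-0.2, -0.295, 0.55], "gripper": 0.0}]'

```text
time_s: 5.55
tool_pos: [0.5644, -0.1385, 0.3588]
tool_rot: [-3.122, -0.033, -1.222]
ft_force: [0.7, 0.8, -1.5]
gripper_width: 0.0116
```

```bash
python3 -c "
from go import *
go(rk(0,-20e-3,.30),Rr())"
```

```text
t 5.55 pos [ 0.5644 -0.1385  0.3588] F [ 0.69  0.84 -1.51] M [ 0.07 -0.01 -0.04] w 0.0116
target [ 0.5848 -0.2155  0.3   ] delta [0.0774, 0.0083, 0.0612] twist [-0.0205, -0.0328, 0.0562] dist 0.099 ang 0.068 rows 2.0
```

Emit:
step_arm --plan '[{"delta_pos": [0.03, 0.004, 0.02], "twist": [-0.01, -0.016, 0.03], "gripper": 0.0}, {"delta_pos": [0.06, 0.008, 0.04], "twist": [-0.02, -0.03, 0.05], "gripper": 0.0}, {"delta_pos": [0.07, 0.008, 0.055], "twist": [-0.02, -0.033, 0.055], "gripper": 0.0}, {"delta_pos": [0.07, 0.008, 0.055], "twist": [-0.02, -0.033, 0.055], "gripper": 0.0}, {"delta_pos": [0.07, 0.008, 0.055], "twist": [-0.02, -0.033, 0.055], "gripper": 0.0}]'

```text
time_s: 6.05
tool_pos: [0.5832, -0.2053, 0.3068]
tool_rot: [-3.139, -0.002, -1.271]
ft_force: [0.2, 0.9, -1.6]
gripper_width: 0.0117
```

```bash
cat >> go.py <<'E'
def tb(grip=.041):
    s=robot.sense(); R=Rn.from_euler('xyz',s["tool_rot"]).as_matrix()
    return (s["tool_pos"]+grip*R[:,2],R[:,0],-R[:,2])
E
python3 -c "
from go import *
go(rk(0,-20e-3,.30),Rr())
b=tb()
I=snap('scene','a1',[b],(180,90,200,150),4); snap('side','a2',[b],(230,50,200,150),4); snap('wrist','a3',[b])"
```

```text
t 6.05 pos [ 0.5832 -0.2053  0.3068] F [ 0.16  0.94 -1.56] M [ 0.07  0.   -0.03] w 0.0117
target [ 0.5848 -0.2155  0.3   ] delta [0.0103, 0.0015, 0.0069] twist [-0.0027, -0.0016, 0.0072] dist 0.012 ang 0.008 rows 1.0
```

View pics/a1.png

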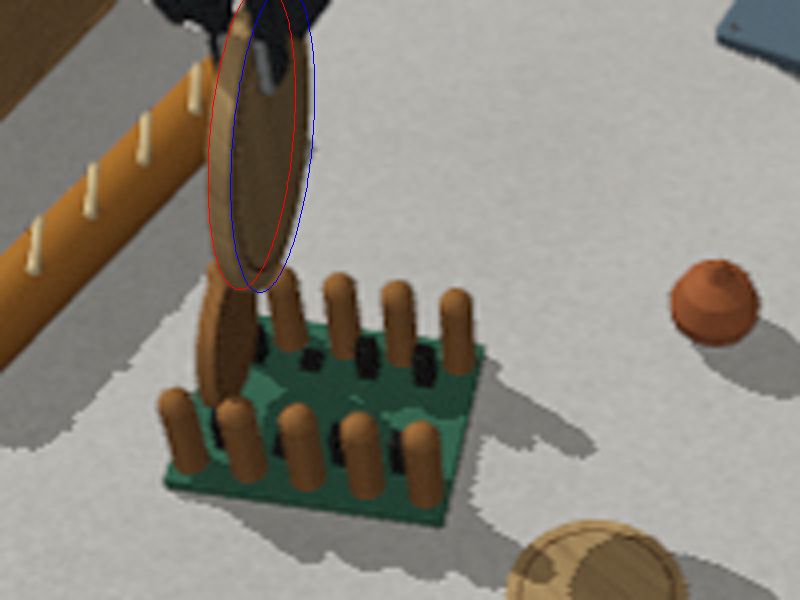

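View pics/a2.png

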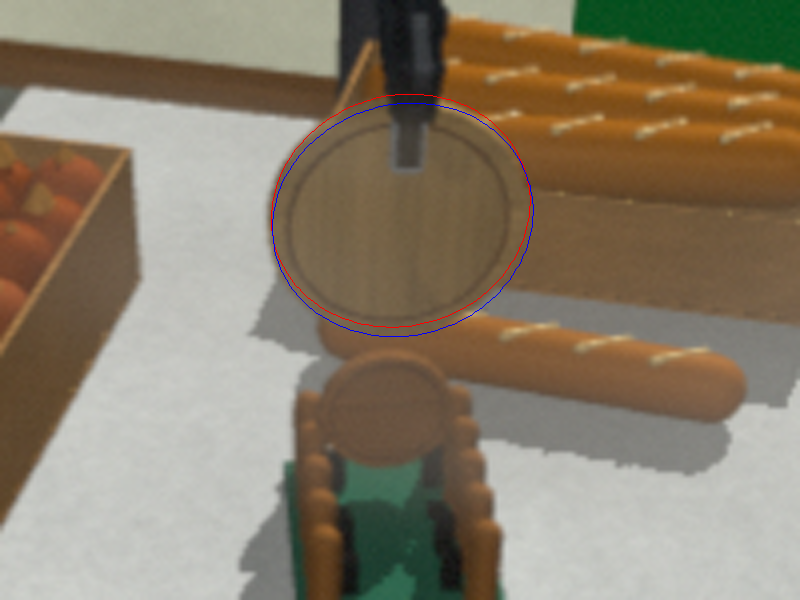

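View pics/a3.png

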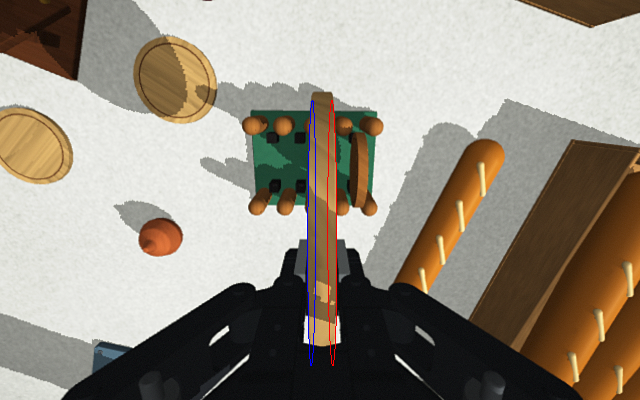

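Both views show the board held upright exactly as modelled. Next I'll check the rack model against the wrist picture.

```bash
python3 - <<'E'
from go import *
from rig import vision
W=vision.camera_info("wrist")
im=vision.snapshot("wrist"); x0,y0,w,h,F=235,85,160,140,5
o=cv2.resize(im[y0:y0+h,x0:x0+w],None,fx=F,fy=F,interpolation=cv2.INTER_CUBIC)
go(rk(0,-20e-3,.30),Rr())
for x in(-.056,.056):
    for y in(-.08,-.04,0,.04,.08):
        c=proj(W,rk(x,y,.073))[0]; r=.012*W["fx"]/((W["view"]@np.r_[rk(x,y,.073),1])[2])
        cv2.circle(o,tuple(((c-[x0,y0]+.5)*F).astype(int)),int(r*F),(0,255,255),1)
b=tb(); t=np.linspace(0,2*np.pi,181)
for off in(.006,-.006):
    P=b[0]+off*b[1]+.085*(np.cos(t)[:,None]*b[2]+np.sin(t)[:,None]*np.cross(b[1],b[2]))
    cv2.polylines(o,[((proj(W,P)+.5-[x0,y0])*F).astype(int)],True,(0,0,255),1)
cv2.imwrite("pics/a4.png",o[:600])
E
```

```text
t 6.25 pos [ 0.5838 -0.206   0.3081] F [ 0.82 -0.47 -2.82] M [-0.    0.02 -0.  ] w 0.0109
target [ 0.5848 -0.2155  0.3   ] delta [0.0094, 0.0019, 0.0081] twist [-0.0041, -0.0044, 0.0071] dist 0.013 ang 0.009 rows 1.0
```

View pics/a4.png

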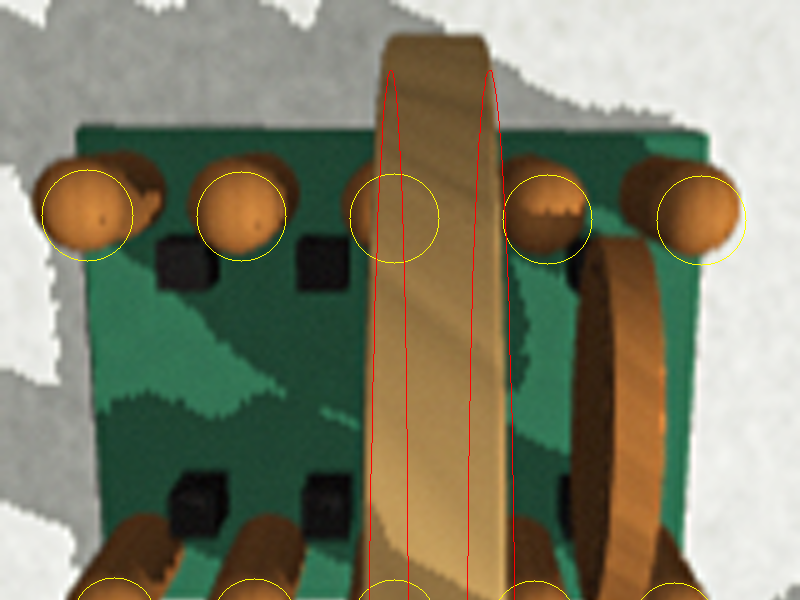

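The rack model agrees laterally with the wrist picture to about 0.5 mm, and the board is aligned with the slot direction. I'll align over slot0 and come down to just above the tines.

Emit:
step_arm --plan '[{"delta_pos": [0.005, 0.001, 0.004], "twist": [-0.004, -0.004, 0.007], "gripper": 0.0}, {"delta_pos": [0.0095, 0.004, 0.01], "twist": [-0.004, -0.004, 0.007], "gripper": 0.0}, {"delta_pos": [0.0095, 0.004, 0.03], "twist": [-0.004, -0.004, 0.007], "gripper": 0.0}, {"delta_pos": [0.0095, 0.004, 0.045], "twist": [-0.004, -0.004, 0.007], "gripper": 0.0}, {"delta_pos": [0.0095, 0.004, 0.045], "twist": [-0.004, -0.004, 0.007], "gripper": 0.0}]'

```text
time_s: 6.75
tool_pos: [0.5806, -0.2182, 0.2588]
tool_rot: [3.136, 0.003, -1.28]
ft_force: [-0.8, -0.8, -2.9]
gripper_width: 0.0115
```

```bash
python3 -c "
from go import *
go(rk(-.002,-20e-3,.225),Rr())"
```

```text
t 6.75 pos [ 0.5806 -0.2182  0.2588] F [-0.78 -0.82 -2.86] M [-0.02  0.04  0.  ] w 0.0115
target [ 0.5829 -0.2161  0.225 ] delta [-0.0012, -0.003, 0.0338] twist [0.006, 0.0033, -0.0026] dist 0.034 ang 0.007 rows 1.0
```

Emit:
step_arm --plan '[{"delta_pos": [-0.001, -0.003, 0.01], "twist": [0.006, 0.003, -0.002], "gripper": 0.0}, {"delta_pos": [-0.001, -0.003, 0.024], "twist": [0.006, 0.003, -0.002], "gripper": 0.0}, {"delta_pos": [-0.001, -0.003, 0.033], "twist": [0.006, 0.003, -0.002], "gripper": 0.0}, {"delta_pos": [-0.001, -0.003, 0.033], "twist": [0.006, 0.003, -0.002], "gripper": 0.0}, {"delta_pos": [-0.001, -0.003, 0.033], "twist": [0.006, 0.003, -0.002], "gripper": 0.0}]'

```text
time_s: 7.25
tool_pos: [0.585, -0.2163, 0.2286]
tool_rot: [-3.137, -0.002, -1.278]
ft_force: [0.3, -0.4, -1.7]
gripper_width: 0.0118
```

```bash
python3 -c "
from go import *
go(rk(-.002,-20e-3,.195),Rr())
b=tb()
snap('scene','b1',[],(180,90,200,150),4); snap('wrist','b2',[b],(235,85,160,120),5)"
```

```text
t 7.25 pos [ 0.585  -0.2163  0.2286] F [ 0.33 -0.42 -1.71] M [-0.01  0.07  0.04] w 0.0118
target [ 0.5829 -0.2161  0.195 ] delta [-0.0009, 0.0022, 0.0336] twist [-0.0042, -0.0023, -0.0004] dist 0.034 ang 0.005 rows 1.0
```

View pics/b1.png

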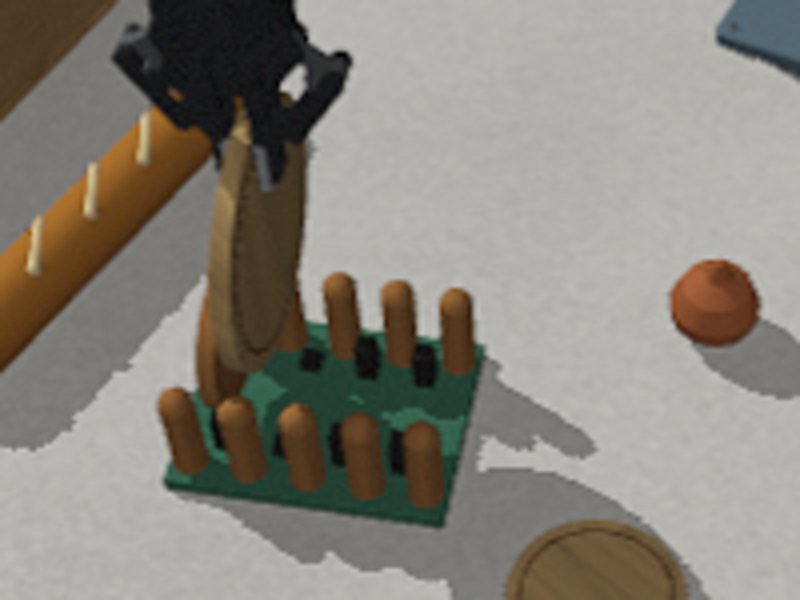

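View pics/b2.png

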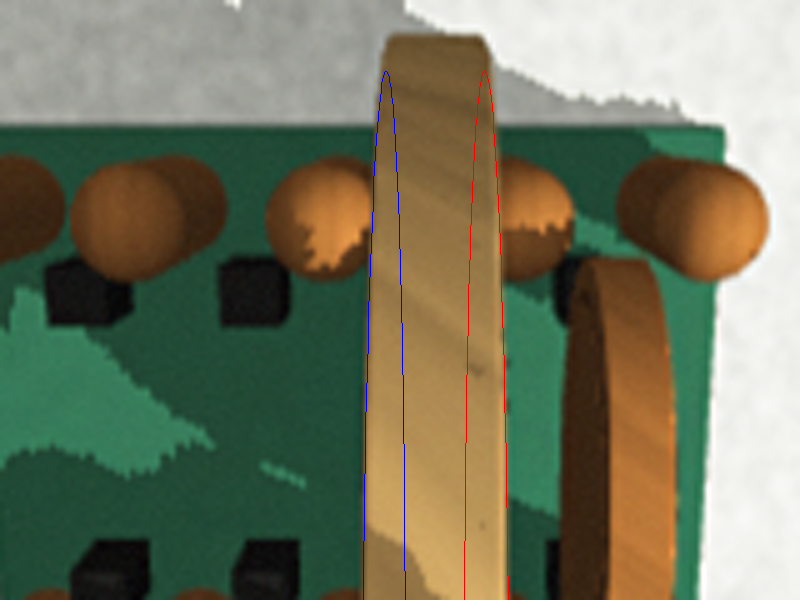

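```bash
cat > chk.py <<'E'
from go import *
from rig import vision
import sys
W=vision.camera_info("wrist")
go(rk(-.002,-20e-3,.225),Rr())
im=vision.snapshot("wrist"); x0,y0,w,h,F=225,85,160,120,5
o=cv2.resize(im[y0:y0+h,x0:x0+w],None,fx=F,fy=F,interpolation=cv2.INTER_CUBIC)
V=W["view"]; cw=-V[:3,:3].T@V[:3,3]
a=np.linspace(0,2*np.pi,120)
for x in(-.056,.056):
    for y in(-.08,-.04,0,.04,.08):
        P=rk(x,y,.073); d=P-cw; D=np.linalg.norm(d); d/=D; e1=np.cross(d,[0,0,1]); e1/=np.linalg.norm(e1); e2=np.cross(d,e1)
        rr=.012*np.sqrt(1-(.012/D)**2); Q=P-d*.012**2/D+rr*(np.cos(a)[:,None]*e1+np.sin(a)[:,None]*e2)
        cv2.polylines(o,[((proj(W,Q)+.5-[x0,y0])*F).astype(int)],True,(0,255,255),1)
cv2.imwrite(f"pics/{sys.argv[1]}.png",o)
E
python3 chk.py b3
```

```text
t 7.35 pos [ 0.5854 -0.2164  0.2292] F [ 0.19  0.77 -2.57] M [-0.07  0.05 -0.02] w 0.0111
target [ 0.5829 -0.2161  0.225 ] delta [-0.001, 0.0024, 0.0042] twist [-0.0052, -0.003, -0.0005] dist 0.005 ang 0.006 rows 1.0
```

View pics/b3.png

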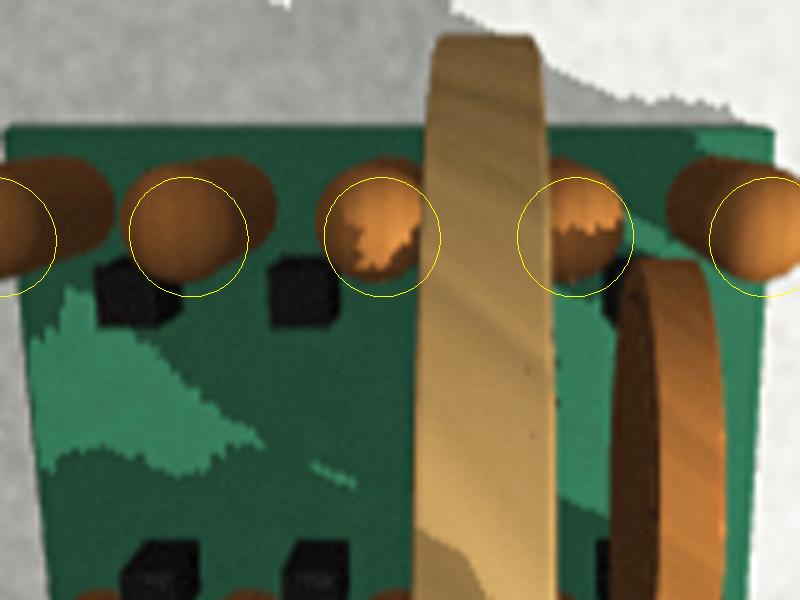

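The tines sit about 8 px (1.7 mm) left of the model here, and the board about 14 px right of the slot's middle. I'll shift it 2.5 mm along tool −x.

Emit:
step_arm --plan '[{"delta_pos": [-0.0025, 0, 0], "twist": [-0.005, -0.003, 0], "gripper": 0.0}, {"delta_pos": [-0.0025, 0, 0], "twist": [-0.005, -0.003, 0], "gripper": 0.0}, {"delta_pos": [-0.0025, 0, 0], "twist": [-0.005, -0.003, 0], "gripper": 0.0}]'

```text
time_s: 7.7
tool_pos: [0.5844, -0.2138, 0.2289]
tool_rot: [3.141, 0.0, -1.278]
ft_force: [0.1, 0.3, -2.3]
gripper_width: 0.0114
```

```bash
sed -i 's/^rack=.*/rack=np.array([.579,-.1964])+.0016*np.array([-np.sin(.293),np.cos(.293)])/' go.py; sed -i 's/-.002,-20e-3/0,-20e-3/' chk.py; python3 chk.py b4
```

```text
t 7.7 pos [ 0.5844 -0.2138  0.2289] F [ 0.14  0.25 -2.3 ] M [-0.01 -0.02  0.  ] w 0.0114
target [ 0.5843 -0.214   0.225 ] delta [0.0002, 0.0001, 0.0039] twist [0.0005, 0.0003, -0.0001] dist 0.004 ang 0.001 rows 1.0
```

View pics/b4.png

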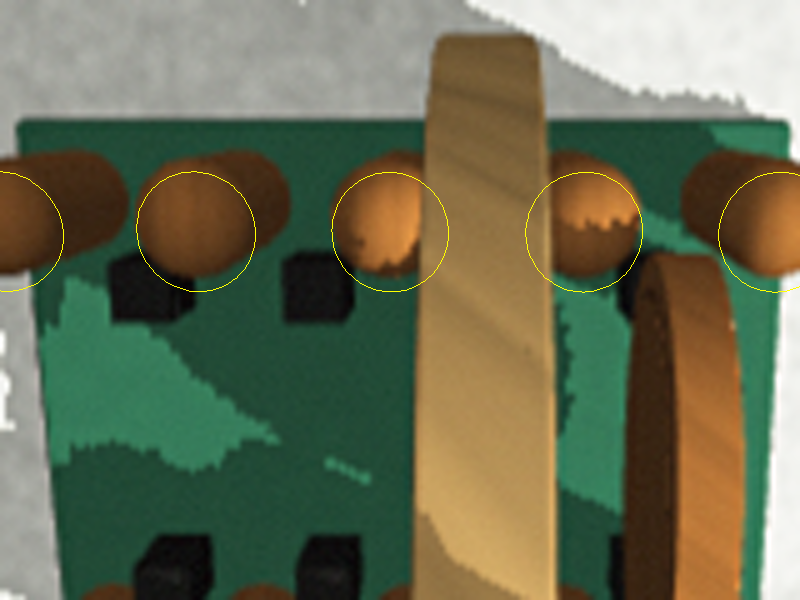

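The slot middle is now at x≈486 and the board centre at ≈487. I'll lower between the tines gently, watching the force.

Emit:
step_arm --plan '[{"delta_pos": [0, 0, 0.01], "twist": [0, 0, 0], "gripper": 0.0}, {"delta_pos": [0, 0, 0.018], "twist": [0, 0, 0], "gripper": 0.0}, {"delta_pos": [0, 0, 0.026], "twist": [0, 0, 0], "gripper": 0.0}, {"delta_pos": [0, 0, 0.032], "twist": [0, 0, 0], "gripper": 0.0}, {"delta_pos": [0, 0, 0.036], "twist": [0, 0, 0], "gripper": 0.0}]'

```text
time_s: 8.25
tool_pos: [0.5839, -0.2138, 0.1917]
tool_rot: [3.14, 0.001, -1.278]
ft_force: [-0.4, -0.1, -3.6]
gripper_width: 0.0111
```

```bash
python3 -c "
from go import *
go(rk(0,-20e-3,.175),Rr())"
```

```text
t 8.25 pos [ 0.5839 -0.2138  0.1917] F [-0.35 -0.15 -3.58] M [-0.01 -0.01 -0.  ] w 0.0111
target [ 0.5843 -0.214   0.175 ] delta [0.0003, -0.0004, 0.0167] twist [0.0015, 0.0012, -0.0004] dist 0.017 ang 0.002 rows 1.0
```

In the slot with no contact. I'll go on slowly through the shallow-feet height (TCP ≈0.1625).

Emit:
step_arm --plan '[{"delta_pos": [0, 0, 0.006], "twist": [0, 0, 0], "gripper": 0.0}, {"delta_pos": [0, 0, 0.012], "twist": [0, 0, 0], "gripper": 0.0}, {"delta_pos": [0, 0, 0.017], "twist": [0, 0, 0], "gripper": 0.0}, {"delta_pos": [0, 0, 0.021], "twist": [0, 0, 0], "gripper": 0.0}]'

```text
time_s: 8.65
tool_pos: [0.5841, -0.2139, 0.1712]
tool_rot: [3.141, 0.001, -1.278]
ft_force: [-0.3, 0.5, -1.1]
gripper_width: 0.0114
```

Emit:
step_arm --plan '[{"delta_pos": [0, 0, 0.003], "twist": [0, 0, 0], "gripper": 0.0}, {"delta_pos": [0, 0, 0.006], "twist": [0, 0, 0], "gripper": 0.0}, {"delta_pos": [0, 0, 0.009], "twist": [0, 0, 0], "gripper": 0.0}]'

```text
time_s: 8.95
tool_pos: [0.5844, -0.2139, 0.1626]
tool_rot: [3.141, 0.0, -1.278]
ft_force: [0.5, -0.2, -2.6]
gripper_width: 0.0113
```

Emit:
step_arm --plan '[{"delta_pos": [0, 0, 0.002], "twist": [0, 0, 0], "gripper": 0.0}, {"delta_pos": [0, 0, 0.004], "twist": [0, 0, 0], "gripper": 0.0}, {"delta_pos": [0, 0, 0.006], "twist": [0, 0, 0], "gripper": 0.0}]'

```text
time_s: 9.25
tool_pos: [0.5843, -0.2139, 0.1566]
tool_rot: [3.141, 0.0, -1.278]
ft_force: [0.4, 0.0, -2.4]
gripper_width: 0.0114
```

Emit:
step_arm --plan '[{"delta_pos": [0, 0, 0.002], "twist": [0, 0, 0], "gripper": 0.0}, {"delta_pos": [0, 0, 0.004], "twist": [0, 0, 0], "gripper": 0.0}, {"delta_pos": [0, 0, 0.006], "twist": [0, 0, 0], "gripper": 0.0}]'

```text
time_s: 9.55
tool_pos: [0.5842, -0.2139, 0.1505]
tool_rot: [3.141, 0.001, -1.278]
ft_force: [-0.0, -0.0, -1.1]
gripper_width: 0.0111
```

TCP is now 0.1505, which is 12 mm past the shallow height and still free. slot0 is the deep one. I'll go on in 1–1.5 mm steps.

Emit:
step_arm --plan '[{"delta_pos": [0, 0, 0.0015], "twist": [0, 0, 0], "gripper": 0.0}, {"delta_pos": [0, 0, 0.003], "twist": [0, 0, 0], "gripper": 0.0}, {"delta_pos": [0, 0, 0.0045], "twist": [0, 0, 0], "gripper": 0.0}]'

```text
time_s: 9.85
tool_pos: [0.5842, -0.2139, 0.1461]
tool_rot: [3.141, 0.001, -1.278]
ft_force: [0.7, -0.2, -2.5]
gripper_width: 0.0113
```

Emit:
step_arm --plan '[{"delta_pos": [0, 0, 0.001], "twist": [0, 0, 0], "gripper": 0.0}, {"delta_pos": [0, 0, 0.002], "twist": [0, 0, 0], "gripper": 0.0}, {"delta_pos": [0, 0, 0.003], "twist": [0, 0, 0], "gripper": 0.0}]'

```text
time_s: 10.15
tool_pos: [0.5842, -0.2139, 0.1432]
tool_rot: [3.141, 0.0, -1.278]
ft_force: [-0.0, -0.2, -1.4]
gripper_width: 0.0113
```

Emit:
step_arm --plan '[{"delta_pos": [0, 0, 0.001], "twist": [0, 0, 0], "gripper": 0.0}, {"delta_pos": [0, 0, 0.0015], "twist": [0, 0, 0], "gripper": 0.0}]'

```text
time_s: 10.35
tool_pos: [0.5842, -0.2139, 0.1415]
tool_rot: [3.141, 0.001, -1.278]
ft_force: [0.5, 0.9, -2.3]
gripper_width: 0.0116
```

Emit:
step_arm --plan '[{"delta_pos": [0, 0, 0.0007], "twist": [0, 0, 0], "gripper": 0.0}, {"delta_pos": [0, 0, 0.0015], "twist": [0, 0, 0], "gripper": 0.0}]'

```text
time_s: 10.55
tool_pos: [0.5844, -0.2139, 0.1408]
tool_rot: [3.141, 0.0, -1.278]
ft_force: [-2.6, 0.3, 6.7]
gripper_width: 0.0116
```

Emit:
step_arm --plan '[{"delta_pos": [0, 0, 0.0005], "twist": [0, 0, 0], "gripper": 0.0}, {"delta_pos": [0, 0, 0.001], "twist": [0, 0, 0], "gripper": 0.0}]'

```text
time_s: 10.75
tool_pos: [0.5846, -0.214, 0.1406]
tool_rot: [3.141, -0.0, -1.278]
ft_force: [-5.0, -0.0, 12.3]
gripper_width: 0.0114
```

Contact at TCP 0.141 m, where I expected 0.1405 for the deep feet. The sideways force (−5 N in x) shows only the far foot touching, so I'll ease up, shift about 1.5 mm towards −x and settle again.

Emit:
step_arm --plan '[{"delta_pos": [0, 0, -0.0008], "twist": [0, 0, 0], "gripper": 0.0}, {"delta_pos": [0, 0.0015, -0.0008], "twist": [0, 0, 0], "gripper": 0.0}, {"delta_pos": [0, 0.0015, -0.0008], "twist": [0, 0, 0], "gripper": 0.0}]'

```text
time_s: 11.05
tool_pos: [0.5833, -0.2144, 0.1405]
tool_rot: [-3.141, -0.0, -1.278]
ft_force: [0.2, 0.5, 4.4]
gripper_width: 0.0111
```

Emit:
step_arm --plan '[{"delta_pos": [0, 0, 0.0005], "twist": [0, 0, 0], "gripper": 0.0}, {"delta_pos": [0, 0, 0.0008], "twist": [0, 0, 0], "gripper": 0.0}, {"delta_pos": [0, 0, 0.0008], "twist": [0, 0, 0], "gripper": 0.0}]'

```text
time_s: 11.35
tool_pos: [0.5835, -0.2144, 0.1404]
tool_rot: [-3.141, -0.0, -1.278]
ft_force: [-1.6, 0.6, 8.8]
gripper_width: 0.0113
```

Force is now nearly vertical: the board is on both feet. I'll look before releasing.

```bash
python3 -c "
from go import *
b=tb()
snap('scene','e1',[b],(180,90,200,150),4); snap('side','e2',[b],(230,50,200,150),4)"
```

```text
(no output)
```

View pics/e1.png

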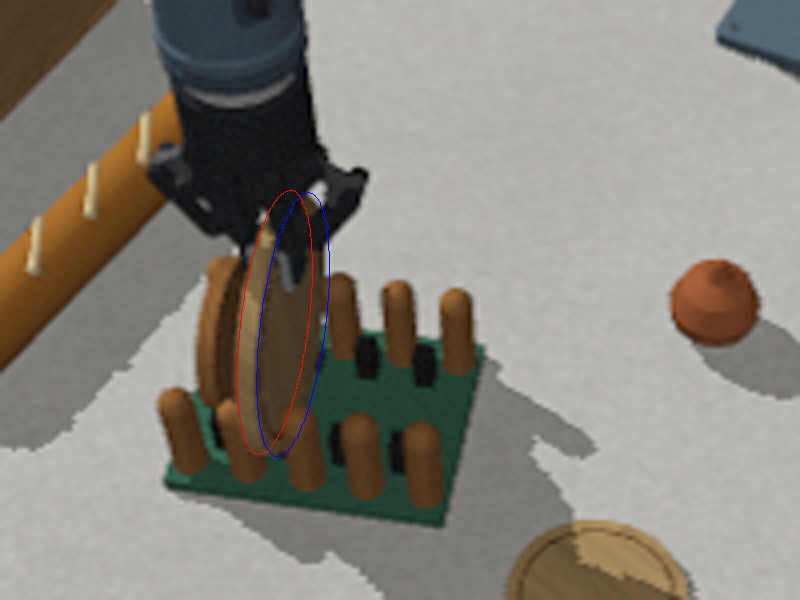

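View pics/e2.png

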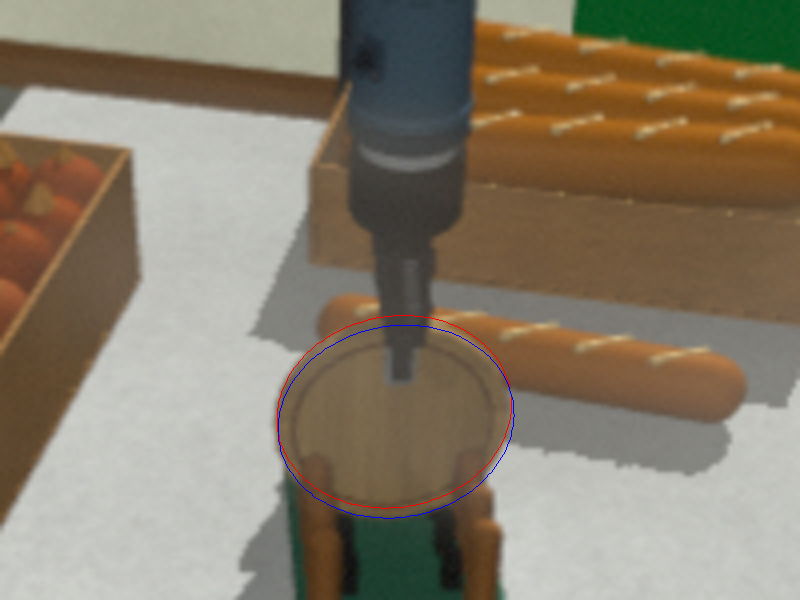

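Both views show the board upright in slot0 at the deep height, with its bottom at scene crop (265,455). I'll open gently, a small way, with the tool held still.

Emit:
step_arm --plan '[{"delta_pos": [0, 0, -0.0003], "twist": [0, 0, 0], "gripper": 0.012}, {"delta_pos": [0, 0, -0.0003], "twist": [0, 0, 0], "gripper": 0.015}, {"delta_pos": [0, 0, -0.0003], "twist": [0, 0, 0], "gripper": 0.02}, {"delta_pos": [0, 0, -0.0003], "twist": [0, 0, 0], "gripper": 0.026}, {"delta_pos": [0, 0, -0.0003], "twist": [0, 0, 0], "gripper": 0.028}]'

```text
time_s: 11.95
tool_pos: [0.5826, -0.2142, 0.1392]
tool_rot: [3.141, 0.001, -1.278]
ft_force: [-0.2, -0.4, 0.1]
gripper_width: 0.0279
```

```bash
python3 -c "
from go import *
go(rk(0,-20e-3,.30),Rr())
snap('wrist','e3')"
```

```text
t 11.95 pos [ 0.5826 -0.2142  0.1392] F [-0.2  -0.37  0.11] M [ 0.01 -0.05 -0.01] w 0.0279
target [ 0.5843 -0.214   0.3   ] delta [0.0002, -0.0015, -0.1608] twist [0.001, 0.0008, -0.0003] dist 0.161 ang 0.001 rows 4.0
```

View pics/e3.png

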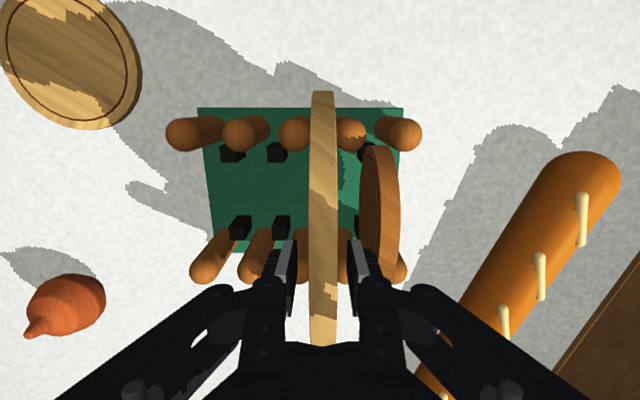

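Released: the pads are clear of the board on both sides (gaps at x≈297–309 and 337–350) and the force is near zero. I'll withdraw straight up.

Emit:
step_arm --plan '[{"delta_pos": [0, 0, -0.01], "twist": [0, 0, 0], "gripper": 0.028}, {"delta_pos": [0, 0, -0.03], "twist": [0, 0, 0], "gripper": 0.028}, {"delta_pos": [0, 0, -0.06], "twist": [0, 0, 0], "gripper": 0.028}, {"delta_pos": [0, 0, -0.1], "twist": [0, 0, 0], "gripper": 0.028}, {"delta_pos": [0, 0, -0.14], "twist": [0, 0, 0], "gripper": 0.028}]'

```text
time_s: 12.5
tool_pos: [0.5826, -0.2141, 0.2815]
tool_rot: [3.141, 0.001, -1.278]
ft_force: [1.2, -1.3, 0.2]
gripper_width: 0.028
```

Emit:
step_arm --plan '[{"delta_pos": [0, 0, -0.04], "twist": [0, 0, 0], "gripper": 0.028}, {"delta_pos": [0, 0.04, -0.06], "twist": [0, 0, 0], "gripper": 0.028}, {"delta_pos": [0, 0.08, -0.06], "twist": [0, 0, 0], "gripper": 0.028}, {"delta_pos": [0, 0.08, -0.06], "twist": [0, 0, 0], "gripper": 0.028}, {"delta_pos": [0, 0.08, -0.06], "twist": [0, 0, 0], "gripper": 0.028}]'

```text
time_s: 13.0
tool_pos: [0.5058, -0.238, 0.3404]
tool_rot: [3.141, -0.001, -1.28]
ft_force: [0.5, -0.3, -0.2]
gripper_width: 0.0278
```

```bash
python3 -c "
from go import *
nn=Rr()[:,0]; b=(rk(0,-.02,.0995),nn,np.array([0,0,1.]))
snap('scene','f1',[b],(180,90,200,150),4); snap('side','f2',[b],(230,50,200,150),4); snap('scene','f3'); s=robot.sense(); print(s['time_s'],s['ft_force'],s['tool_pos'])"
```

```text
13.15 [ 0.07765367 -0.14662115 -0.07410409] [ 0.50719046 -0.23659487  0.33964182]
```

View pics/f1.png

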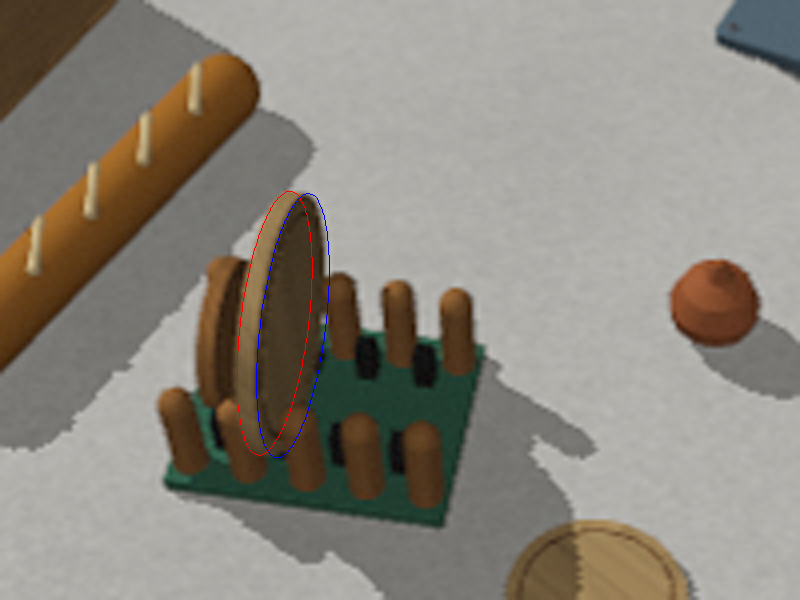

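View pics/f2.png

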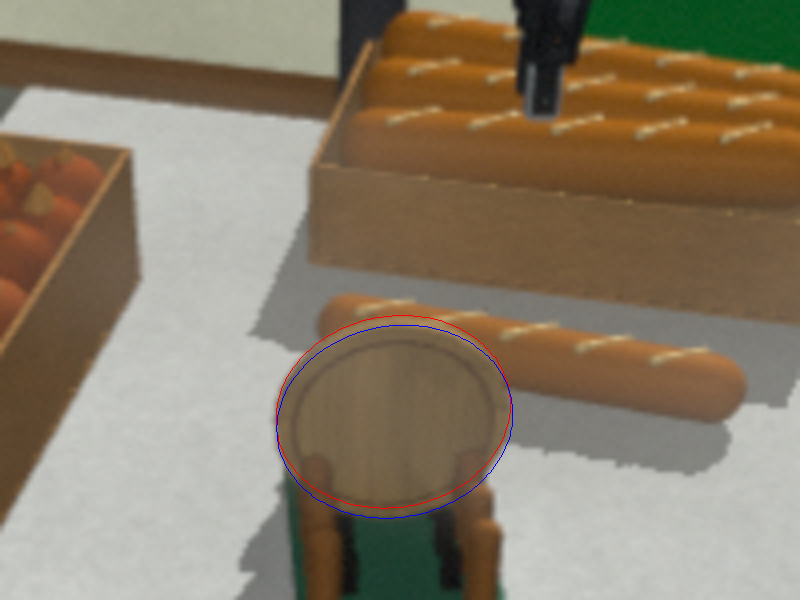

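View pics/f3.png

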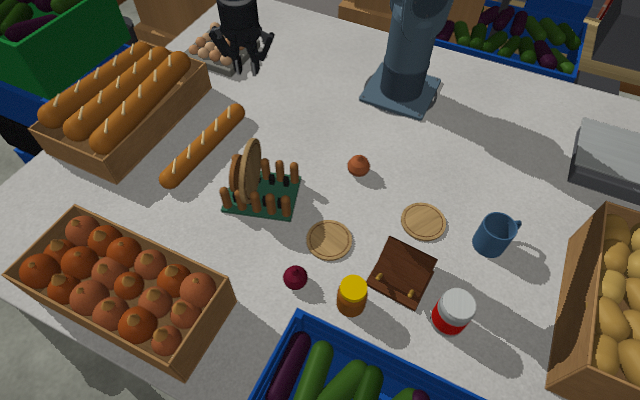

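The board stands freely in slot0, with its outline matching the deep home pose (centre at 99.5 mm) in both views. The stand is empty, everything else is at its starting pixels, and the gripper is clear.

```bash
python3 -c "
from rig import robot
print(robot.finish_job())"
```

```text
the job is handed in; nothing more can be done
None
```

The large board is standing upright in slot0, the free slot next to the small board, and I handed the job in at about 13 s.

**Finding the deep slot:** I pinched the board by its top edge, lifted it off the stand and lowered it into slot0 in small steps. It passed the shallow-feet height freely and touched at TCP z 0.141 m; I had expected 0.1405 m for the deep feet. The first touch was on one foot only, with about 12 N up and 5 N sideways. I eased up, shifted about 1.5 mm along the slot and settled it with a nearly vertical 9 N before letting go.

**Last checks:**
- **Board:** its outline matches the deep home pose (centre at 99.5 mm) in both the scene and side pictures.
- **Surroundings:** the small board, food and crockery look unmoved by eye in the pictures.
- **Robot:** the gripper is clear and the wrist force is about zero.

**What disagreed:**
- **Rack position:** the wrist camera put the rack about 1.7 mm across from the fixed-camera fit. I followed the wrist view, and the board went in without touching.
- **Stand base corners:** they fitted poorly, so I located the board from its own outline and the pegs instead.

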